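Load a cup on the drying carousel

ROBOT

A 6-joint arm with a two-finger parallel gripper is mounted at the origin on the work surface. World frame = base frame: x ahead of the robot, y to its left, z up, the work surface at z = 0. Lengths are in mm, angles in rad, forces in N, time in s.
With the tool pointing down it reaches from about 375 to 925 mm from the base axis. Payload 5.7 kg.
Tool frame: the origin (TCP) lies midway between the tips of the shut fingers; the grasp point (between the pads) lies 19 mm behind it; z points along the fingers, y is the line along which they close (so a half turn about z gives the same grasp; the last joint's range is limited). The gripper opens to 85 mm and grips with 20 to 120 N. Pads are 22 mm wide; open, the fingers measure 114 mm over their backs; the gripper's body (76 mm by 85 mm) begins 54 mm behind the grasp point. The pads swing forward as they close: fully open they stand 13 mm farther back than shut.
Start: joints at [-1.309, 0.359, 1.51, -0, 1.272, -0.115], TCP at [220.751, -557.882, 231.267] pointing down, gripper open.
Joint ranges: [-2.97, 2.97], [-1.01, 2.36], [0.21, 2.38], [-0.96, 4.11], [0.2, 2.71], [-2.98, 2.98]. Speed limits (rad/s): [2.39, 2.39, 3.14, 3.14, 3.14, 3.14].

INTERFACE

Orientations are given as a unit quaternion [w, x, y, z].
In Python, from cell import env, optics gives the robot as it stands.
- The arm moves only by the tool drive_tool, never from a script. Its argument "steps" is one flat list of numbers, 7 for each row, row after row: the opening, from 0 (shut) to 1 (fully open), then the shift along the tool's x, y, z as a fraction of full scale, then the turn, a rotation vector about the tool's x, y, z as a fraction of full scale. A call has 1 to 10 rows; each row shifts and turns the commanded pose from where the row before left it, along the tool's axes as they then stand; what a row does not reach is not made up. Full scale, the value 1, is 1000 mm for a shift and 60 degrees for a turn. A row lasts 1/12 s, in which the tool goes at most 41.7 mm and 7.16 degrees, less where a joint would pass 70% of its speed; a pose out of reach is approached as far as the arm can. A call with a number of a shift or a turn outside -1 to 1 is refused whole. A call with a gripper value outside its range is refused whole. The fingers move at their own pace and stop on an object; "squeeze" is the grip in N (left out, the last holds). Time passes only in rows, so rows that do not move let the fingers close. It gives the time, the measured TCP pose, the force, the opening and the grip force at its end, in the units of the state.
- env.state(): the state, without advancing time (a new reading comes with each control period).
- optics.get_image(name): name is "side" or "top"; returns a dict with "pixels" (480x640x3 uint8, red, green, blue), "range_z" (480x640 float32, mm along the optical axis (not along the pixel's ray), 0 where there is no reading), "vertical_fov" (degrees; the focal length in pixels is half the picture's height over the tangent of half this angle, whatever the lens; pixels are square), "cx", "cy" (the principal point, pixels), "R" (3x3) and "t" (3): a world point X has camera coordinates R X + t. Camera axes: x right, y down, z forward; pixel columns grow to the right and rows downward; lengths in mm; the calibration is good to about 2 mm. A picture is of the moment at which its call begins.
- env.job_done(): hands the job in; it is judged then, once.
The state is a dict: "time": time; "joints": joint angles; "dq": joint speeds; "joint_efforts": joint torques, N m; "tool_pos": TCP position; "ee_rot": TCP orientation; "wrist_force": force on the tool from outside, world axes, zero at the start; "torque": the same for the moment, N m; "width": finger opening in mm; "finger_force": force on a finger pad.
Only numpy, scipy, OpenCV 4.12 (cv2) and the standard library are available. Lean on these libraries where they do the work, as an engineer would, in place of code of your own. Each camera call takes 0.05 s, during which the arm holds its last target. There are 200 camera calls.

TASK

First turn the drying carousel counter-clockwise (seen from above) by one click so that the empty bay faces the loading lane. Then stand the squat cup upright inside the ring on the wooden carrier waiting in the lane, let go of it, and slide the carrier in under the clear cover until it is fully home in that bay. Finally turn the carousel one more click the same way, cup and all, so that the next empty bay faces the lane; leave the tall tumbler, the jar and the spatula where they are.

Things in the scene. Friction and masses are not known exactly. Their poses are not given: they have to be found in the camera images.
- station: Fixed station: white foot 300 mm across, steel axle 24 mm thick, the clear cover and the loading lane. Origin: on the carousel's axis at bench level; z up. The lane runs along the station's +y axis, to the robot's left. The station's place and yaw (up to 9 degrees) differ each time.
- lane_end (a point): Inner end of the loading lane, on top of its white deck, mid-width: 178 mm from the axis along the station's +y, 30 mm above the bench. The deck runs on to 368 mm, between two aluminium side rails 84 mm apart and 10 mm high. Deck and disc are level, with a 10 mm gap between.
- cover (a point): Centre of the underside of the round clear cover, 210 mm across with a steel rim, fixed on the axle over the middle of the carousel: underside 115 mm above the bench, top 121 mm, axle cap up to 127 mm.
- carousel (a joint): Angle of the disc, rad, growing counter-clockwise seen from above. Starts at 0, hard stops at -0.12 and 3.26. Detents at 0, 1.571, 3.142 draw it in from about 0.09 rad either side; holding torque about 0.5 N m, elsewhere light friction (0.04 N m), it stays where left. At 0 a loaded bay faces the lane, at 1.571 the first empty bay, at 3.142 the second empty bay.
- disc (a point): Centre of the disc's top, on the axis; its axes turn with the disc. Grey disc 336 mm across, top 30 mm above the bench, with four bays at 90 degrees, each between two aluminium rails 84 mm apart and 8 mm high with flared mouths. Two bays are empty; two hold carriers with cups that are clamped, part of the disc.
- bay (a point): Point on the disc's top in the first empty bay, 68 mm from the axis: where the carrier's origin lies when fully home (its front edge then 4 mm from the hub, which is 52 mm across and 10 mm high; touching the hub is home too). Its x axis points radially outwards and turns with the disc. At the start this bay is 90 degrees clockwise (from above) of the lane.
- peg0 (a point): Top centre of one of four alike upright round steel turning pegs on the disc, 14 mm thick, 150 mm from the axis, midway between bays, rising from 30 to 85 mm above the bench. At joint value 0 it lies 45 degrees counter-clockwise of the station's +x axis.
- peg1 (a point): As peg0; at joint value 0 it lies at 135 degrees (robot side, next to the lane); pegs go round with the disc.
- peg2 (a point): As peg0; at joint value 0 it lies at 225 degrees.
- peg3 (a point): As peg0; at joint value 0 it lies at 315 degrees.
- bat: Loose carrier: plywood bat 130 x 76 x 10 mm, about 0.16 kg, with a raised ring (inside 56, outside 64 mm, 3 mm high) near its front and an upright post at its rear. Origin: underside, below the ring's centre, 38 mm behind the front edge; x axis points back to the post, z up. It waits in the lane, front to the carousel, 4 mm play each side, and slides along it.
- bat_post (a point): Top centre of the carrier's square wooden post: 14 x 14 mm, 60 mm tall above the bat, 77 mm behind the ring's centre, faces square to the bat, top 100 mm above the bench. With the carrier home it stands 145 mm from the axis, outside the cover.
- cup: Loose squat clay cup, bellied, open: 58 mm tall, 44 mm across the foot, 64 at the belly (28 mm up), 54 at the neck (48 mm up), 58 at the rim; about 0.14 kg. Origin: centre of the underside; z up. Stands on the bench left of the lane, may have changed places with the tumbler. On the carrier its foot is 40 mm above the bench, its rim 17 mm below the cover.
- tumbler: Bystander: tall tumbler of the same clay, 100 mm tall, 60 mm across; origin at the centre of its underside. Leave it.
- jar: Bystander: glaze jar, 85 mm tall, 68 mm across, beyond the outer end of the lane; origin at the centre of its underside. Leave it.
- spatula: Bystander: wooden spatula 200 mm long lying on the bench on the robot's side of the lane; origin under its middle. Leave it.
There are look-alikes about, which are no part of the job. Leave any green, red or turquoise look-alike of the cup alone.

How it is judged (in metres and radians):
On the way, in this order (a step that is already met when the one before it is completed fails the run):
1. the carousel is turned one click, the first empty bay facing the lane (value of joint carousel between 1.501 and 1.641 rad), for 0.2 s.
2. the squat cup stands upright inside the ring of the carrier, let go (horizontal distance between cup and bat below 0.01 m and z of cup in the frame of bat between 0.007 and 0.0125 m and angle between cup's own z axis and vertical below 0.1 rad and contact force between the fingers and cup below 0.3 N), for 0.2 s.
3. the carrier, cup standing on it, is fully home in the bay that faces the lane (all of step 1 and horizontal distance between cup and bat below 0.01 m and z of cup in the frame of bat between 0.007 and 0.0125 m and angle between cup's own z axis and vertical below 0.1 rad and horizontal distance between bat and bay below 0.01 m and z of bat in the frame of bay between -0.004 and 0.004 m), for 0.2 s.
At the end, for the whole second after the job is handed in: Carousel at rest at its third click (3.142 within 0.07 rad); carrier flat and home in the first empty bay (origin within 10 mm of the bay point, 4 mm in height); cup upright (tilt under 0.1 rad) inside its ring (centres within 10 mm); cup and carrier let go and still (all of step 2 and value of joint carousel between 3.072 and 3.212 rad and horizontal distance between bat and bay below 0.01 m and z of bat in the frame of bay between -0.004 and 0.004 m and contact force between the fingers and bat below 0.3 N and linear speed of each of cup, bat below 0.02 m/s and velocity of joint carousel between -0.05 and 0.05 rad/s); the robot touches nothing.
It fails at once if the cup tips over (more than about 30 degrees) (angle between cup's own z axis and vertical above 0.5 rad).
It fails at once if the tumbler, the jar or the spatula is shifted by more than 30 mm or a vessel is knocked over (distance of any of tumbler, jar, spatula from where it was at the start of the episode above 0.03 m or angle between any of tumbler, jar's own z axis and vertical above 0.4 rad).
It also fails if it takes over 72 s, if anything falls off the work surface, if the arm or the gripper's body presses on something with over 40 N, if the wrist force passes 120 N, or if a joint passes its speed limit or range.

## Working session

There is one attempt and no reset: what is moved stays moved. The work goes in short steps, Python scripts to look and compute and a tool call to move; the robot and the scene stay as the last step left them, time stands still between calls to the robot, and variables do not carry over. Pictures are saved under pics/ and viewed, at most 10 in all, crops included, and the job is handed in when it is done.

Besides the shell and the picture viewer there is one more tool, called in YAML: its name, and indented under it one key for each argument. drive_tool: Moves the arm, as the interface text tells. Its arguments: {"type":"object","properties":{"steps":{"type":"array","items":{"type":"number"}},"squeeze":{"type":"number"}},"required":["steps"]}

```bash
ls; mkdir -p pics; python3 - <<'E'
from cell import env, optics
import cv2,numpy as np
for n in ("top","side"):
    d=optics.get_image(n); cv2.imwrite(f"pics/{n}0.png",d["pixels"][:,:,::-1]); np.savez(f"/tmp/{n}0.npz",**d)
    print(n,d["vertical_fov"],d["cx"],d["cy"],np.round(d["R"],3).tolist(),np.round(d["t"],1))
s=env.state();print(s)
E
```

```text
pics
top 57.60422085004124 321.3091881835127 247.68154232526197 [[-0.026, -0.999, -0.023], [-0.981, 0.03, -0.192], [0.192, 0.017, -0.981]] [ 75.6 581.8 992. ]
side 53.899422089863464 314.5390703161574 227.38145023920404 [[-0.999, -0.034, -0.0], [-0.023, 0.687, -0.726], [0.025, -0.725, -0.688]] [ 566.8   50.  1059. ]
{'time': 0.1, 'joints': array([-1.30909405e+00,  3.59426000e-01,  1.51134531e+00, -3.48768160e-05,
        1.27249425e+00, -1.15122683e-01]), 'dq': array([-0.00052009, -0.00069482, -0.00330097, -0.00014655, -0.00062819,
        0.00019331]), 'joint_efforts': array([ 5.85721609e-04, -5.28648555e+01, -2.79351157e+01, -1.74915299e-04,
        5.00807320e-03,  1.59694696e-05]), 'tool_pos': array([ 220.58842694, -557.30945624,  230.53376344]), 'ee_rot': array([-8.32983447e-04,  9.82301508e-01,  1.87304691e-01, -7.78675666e-05]), 'wrist_force': array([ 7.54538851e-01,  7.81975655e-05, -6.72618183e-01]), 'torque': array([ 0.00781625, -0.03881342, -0.02942473]), 'finger_force': 0.0, 'width': 85.40593722571215}
```

View pics/top0.png

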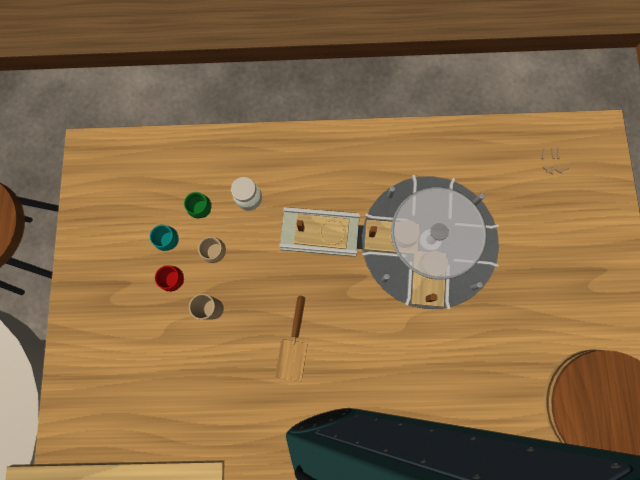

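View pics/side0.png

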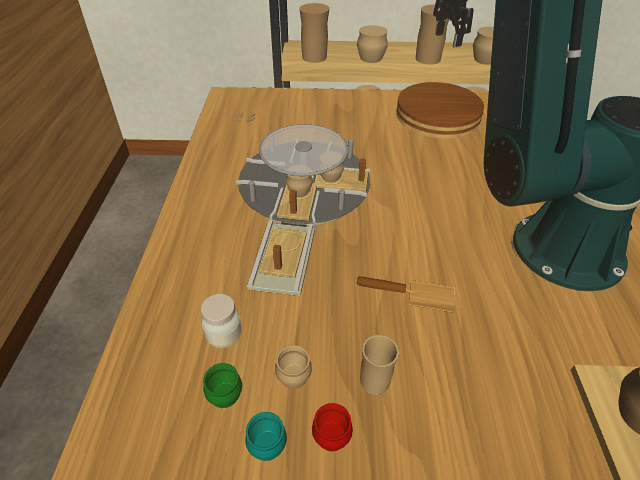

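The top view shows the carousel hub at (440,232), the lane at about (320,232) with the bat post at (300,225), and the jar at (244,192).
What could be taken for the cup in the top view:
- plain squat cup (210,250), side (293,367)
- tall tumbler (202,307), side (378,365)
- green (197,205), turquoise (164,237) and red (169,278) look-alikes
- clamped cups on the disc (430,240) and (432,262)

I choose the plain clay squat one at (210,250).

```bash
cat > h.py <<'E'
import numpy as np, cv2
from cell import env, optics
def cam(n):
    d=optics.get_image(n); d["f"]=240/np.tan(np.radians(d["vertical_fov"]/2)); return d
def cloud(d):
    v,u=np.mgrid[:480,:640]; z=d["range_z"].astype(float)
    c=np.stack([(u-d["cx"])/d["f"]*z,(v-d["cy"])/d["f"]*z,z],-1)
    P=(c-d["t"])@d["R"]; P[z==0]=np.nan; return P
def ray(d,uv,h):
    uv=np.atleast_2d(uv).astype(float)
    r=np.c_[(uv-[d["cx"],d["cy"]])/d["f"],np.ones(len(uv))]@d["R"]; o=-d["R"].T@d["t"]
    return o+r*((h-o[2])/r[:,2])[:,None]
def circ(p):
    A=np.c_[2*p[:,:2],np.ones(len(p))]; s=np.linalg.lstsq(A,(p[:,:2]**2).sum(1),rcond=None)[0]
    return s[0],s[1],np.sqrt(s[2]+s[0]**2+s[1]**2)
def blobs(m,P,mn=4):
    n,l,st,ce=cv2.connectedComponentsWithStats(m.astype(np.uint8))
    return [(st[i,4],np.round(ce[i]),np.round(np.nanmean(P[l==i],0),1)) for i in range(1,n) if st[i,4]>=mn]
E
python3 - <<'E'
from h import *
for n in ("top","side"):
    d=cam(n);P=cloud(d);np.savez(f"/tmp/{n}.npz",P=P)
    x,y,z=np.moveaxis(P,-1,0)
    roi=(x>300)&(x<1000)&(y>-350)&(y<700)
    print(n,"bench z",np.nanmedian(z[roi]))
    for lo,hi in((80,90),(94,105),(110,130),(45,63)):
        print(lo,hi);[print("  ",b) for b in blobs(roi&(z>lo)&(z<hi),P)]
    if n=="top":
        hsv=cv2.cvtColor(d["pixels"],cv2.COLOR_RGB2HSV)
        pt=ray(d,[(440,232)],127);print("cap",pt)
        c=d["pixels"][180:330,140:270];c2=cv2.resize(c[:,:,::-1],None,fx=3,fy=3)
        c=d["pixels"][165:320,270:510];c3=cv2.resize(c[:,:,::-1],None,fx=3,fy=3)
        cv2.imwrite("pics/cup.png",c2);cv2.imwrite("pics/car.png",c3)
E
```

```text
top bench z 0.32079912397893373
80 90
   (np.int32(455), array([243., 188.]), array([730.5, 244. ,  84.3]))
   (np.int32(27), array([392., 189.]), array([ 717.5, -114.8,   83.9]))
   (np.int32(28), array([481., 196.]), array([ 692.2, -324.5,   84.7]))
   (np.int32(4), array([370., 230.]), array([615.8, -56.7,  85.6]))
   (np.int32(4), array([374., 233.]), array([610.4, -65. ,  81.7]))
   (np.int32(27), array([386., 276.]), array([507.1, -89.5,  84.7]))
   (np.int32(30), array([480., 284.]), array([ 481.9, -300.1,   84.9]))
   (np.int32(11), array([431., 298.]), array([ 454. , -186.7,   84.4]))
   (np.int32(49), array([196., 305.]), array([452.6, 349.3,  85.2]))
   (np.int32(7), array([215., 306.]), array([449.4, 305.4,  86.9]))
   (np.int32(4), array([212., 314.]), array([430.3, 312.9,  87.2]))
94 105
   (np.int32(37), array([300., 223.]), array([636.7, 107.8,  99. ]))
   (np.int32(37), array([374., 229.]), array([616.9, -63.7,  99.2]))
   (np.int32(172), array([201., 306.]), array([450. , 334.7,  98.9]))
   (np.int32(37), array([433., 297.]), array([ 456.2, -189.8,  100. ]))
110 130
[... 2802 characters left out ...]
]))
   (np.int32(34), array([341., 202.]), array([509.5, -84. ,  54.5]))
   (np.int32(42), array([293., 209.]), array([618.4, -56.7,  53.6]))
   (np.int32(47), array([278., 265.]), array([637.9, 115. ,  54.1]))
   (np.int32(344), array([222., 326.]), array([724.2, 267.1,  55.5]))
   (np.int32(442), array([292., 361.]), array([593.4, 330.8,  53.9]))
   (np.int32(117), array([380., 355.]), array([445.7, 315. ,  54.6]))
   (np.int32(480), array([220., 380.]), array([708.6, 370. ,  54.1]))
   (np.int32(224), array([376., 376.]), array([454.8, 354.1,  54. ]))
   (np.int32(522), array([332., 422.]), array([525.4, 433.1,  54.4]))
   (np.int32(552), array([264., 431.]), array([627.2, 451.4,  54.3]))
```

View pics/cup.png

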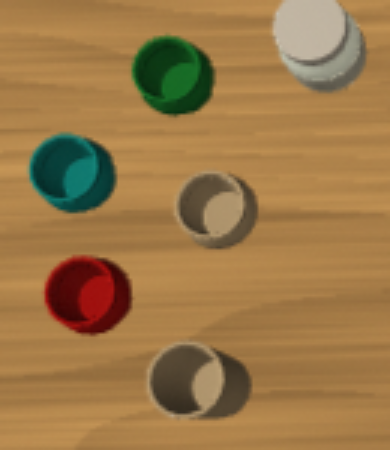

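View pics/car.png

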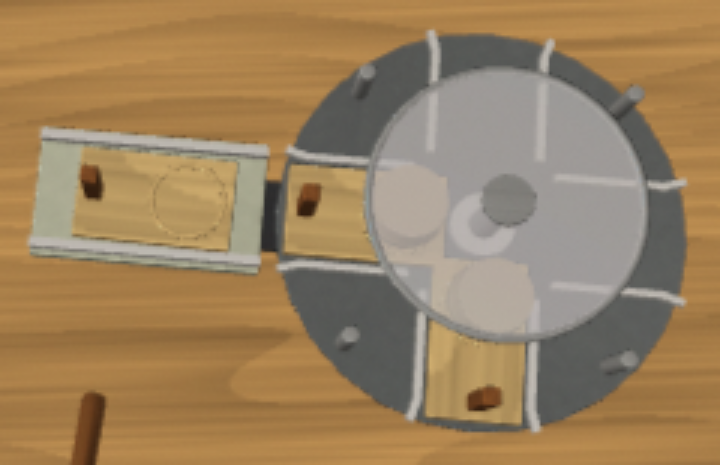

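The crop confirms the choice: a plain clay squat cup at full-image (212,250). In the carousel crop the disc is at value 0, with the bat in the lane and its post at the rear. The four peg tops put the axis at (599.7,-207) with r≈150 (149.7 measured), and station yaw ≈ -6.9°. The posts agree with this.

```bash
cat >> h.py <<'E'
def pose():
    s=env.state(); w,x,y,z=s["ee_rot"]; return s,np.array(s["tool_pos"]),np.degrees(np.arctan2(2*(x*y+w*z),1-2*(y*y+z*z)))
def go(x,y,z,psi,n,frm=None):
    "per-row shift/turn (tool axes, fractions) for n equal rows to a world goal, tool down"
    if frm is None: s,p,a=pose()
    else: p,a=np.array(frm[:3]),frm[3]
    dt=(psi-a+180)%360-180
    c=complex(x-p[0],y-p[1]); k=sum(np.exp(1j*np.radians(a+dt*i/n)) for i in range(n)); s=c/k
    print(f"n={n} shift {s.real/1000:.4f} {-s.imag/1000:.4f} {(p[2]-z)/n/1000:.4f} rz {-dt/n/60:.4f}  norm {np.linalg.norm([abs(s),(p[2]-z)/n]):.1f}mm turn {dt/n:.2f}deg")
E
python3 - <<'E'
from h import *
s,p,a=pose();print(p,a)
go(507.1,-89.5,190,-51.85,15)
d=cam("top");P=cloud(d)
print("ring",ray(d,[(333,232.3)],43))
x,y,z=np.moveaxis(P,-1,0)
# cup rim: outline of rim points
m=(abs(x-593)<60)&(abs(y-330)<60)&(z>54);print("cup rim top",circ(P[m]),m.sum())
Q=cloud(cam("side"));X,Y,Z=np.moveaxis(Q,-1,0)
m=(abs(X-593)<60)&(abs(Y-330)<60)&(Z>54);print("side",circ(Q[m]),m.sum())
E
```

```text
[ 220.63185516 -557.51613599  230.77310277] 21.585122099211357
n=15 shift 0.0126 -0.0371 0.0027 rz 0.0816  norm 39.3mm turn -4.90deg
ring [[624.04929894  29.84687127  43.        ]]
cup rim top (np.float64(591.9881227087636), np.float64(328.8042569466552), np.float64(26.42136564822897)) 112
side (np.float64(593.1673084602157), np.float64(331.38477860744075), np.float64(26.471147371805205)) 261
```

drive_tool:
  steps: [0.5,0.0126,-0.0371,0.0027,0,0,0.0816,0.5,0.0126,-0.0371,0.0027,0,0,0.0816,0.5,0.0126,-0.0371,0.0027,0,0,0.0816,0.5,0.0126,-0.0371,0.0027,0,0,0.0816,0.5,0.0126,-0.0371,0.0027,0,0,0.0816,0.5,0.0126,-0.0371,0.0027,0,0,0.0816,0.5,0.0126,-0.0371,0.0027,0,0,0.0816,0.5,0.0126,-0.0371,0.0027,0,0,0.0816]

```text
time: 0.97
tool_pos: [296.4, -257.9, 209.7]
ee_rot: [-0.0, 0.988, -0.155, -0.0]
wrist_force: [0.3, -0.1, -0.3]
width: 42.6
finger_force: 0.0
```

drive_tool:
  steps: [0.5,0.0126,-0.0371,0.0027,0,0,0.0816,0.5,0.0126,-0.0371,0.0027,0,0,0.0816,0.5,0.0126,-0.0371,0.0027,0,0,0.0816,0.5,0.0126,-0.0371,0.0027,0,0,0.0816,0.5,0.0126,-0.0371,0.0027,0,0,0.0816,0.5,0.0126,-0.0371,0.0027,0,0,0.0816,0.5,0.0126,-0.0371,0.0027,0,0,0.0816,0.5,0,0,0,0,0,0,0.5,0,0,0,0,0,0]

```text
time: 1.72
tool_pos: [507.8, -89.3, 190.5]
ee_rot: [-0.0, 0.9, -0.435, 0.0]
wrist_force: [-0.0, -0.6, 0.9]
width: 43.1
finger_force: 0.0
```

```bash
python3 - <<'E'
from h import *
s,p,a=pose();print(p,a,s["joints"],s["width"],s["time"])
go(507.1,-89.5,190,-51.85,1); go(507.1,-89.5,57,-51.85,5)
E
```

```text
[507.76708017 -89.32165929 190.53289873] -51.55618715617786 [-3.08231922e-01  2.81601133e-01  1.74114543e+00  9.38207010e-05
  1.11871634e+00  2.16234864e+00] 43.09461590653222 1.7167
n=1 shift -0.0003 0.0006 0.0005 rz 0.0049  norm 0.9mm turn -0.29deg
n=5 shift -0.0001 0.0001 0.0267 rz 0.0010  norm 26.7mm turn -0.06deg
```

drive_tool:
  steps: [0.5,0,0,0.0267,0,0,0,0.5,0,0,0.0267,0,0,0,0.5,0,0,0.0267,0,0,0,0.5,0,0,0.0267,0,0,0,0.5,0,0,0.0267,0,0,0,0.3,0,0,0,0,0,0,0.3,0,0,0,0,0,0]

```text
time: 2.3
tool_pos: [503.9, -90.4, 56.7]
ee_rot: [0.0, 0.9, -0.437, -0.002]
wrist_force: [0.5, 0.7, -0.1]
width: 25.5
finger_force: 0.0
```

drive_tool:
  steps: [0.3,0.0002,0.0079,0,0,0,-0.05,0.3,0.0002,0.0079,0,0,0,-0.05,0.3,0.0002,0.0079,0,0,0,-0.05,0.3,0.0002,0.0079,0,0,0,-0.05,0.3,0.0002,0.0079,0,0,0,-0.05,0.3,0.0002,0.0079,0,0,0,-0.05]

```text
time: 2.8
tool_pos: [474.7, -126.0, 59.7]
ee_rot: [0.0, 0.957, -0.289, 0.002]
wrist_force: [-0.1, 0.3, -0.7]
width: 25.7
finger_force: 0.0
```

drive_tool:
  steps: [0.3,0.0002,0.0079,0,0,0,-0.05,0.3,0.0002,0.0079,0,0,0,-0.05,0.3,0.0002,0.0079,0,0,0,-0.05,0.3,0.0002,0.0079,0,0,0,-0.05,0.3,0.0002,0.0079,0,0,0,-0.05,0.3,0.0002,0.0079,0,0,0,-0.05,0.3,0.0002,0.0079,0,0,0,-0.05,0.3,0.0002,0.0079,0,0,0,-0.05,0.3,0.0002,0.0079,0,0,0,-0.05,0.3,0.0002,0.0079,0,0,0,-0.05]

```text
time: 3.63
tool_pos: [449.6, -200.2, 59.7]
ee_rot: [0.001, 1.0, -0.031, 0.001]
wrist_force: [0.8, 0.6, -0.5]
width: 25.3
finger_force: 0.2
```

```bash
python3 - <<'E'
from h import *
s,p,a=pose();print(p,a)
c=p[:2]-[599.7,-207];print(np.hypot(*c),np.degrees(np.arctan2(c[1],c[0]))%360)
d=cam("side");cv2.imwrite("pics/s1.png",d["pixels"][80:330,180:520,::-1])
E
```

```text
[ 449.62662215 -200.19516692   59.74058068] -3.6094680551185427
150.2275756715919 177.40379443526774
```

View pics/s1.png

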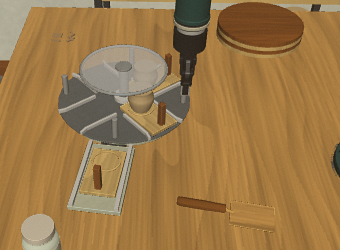

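The disc has turned about 45° with the peg in the fingers (crop (185,95)). I'll carry on.

drive_tool:
  steps: [0.3,0.0002,0.0079,0,0,0,-0.05,0.3,0.0002,0.0079,0,0,0,-0.05,0.3,0.0002,0.0079,0,0,0,-0.05,0.3,0.0002,0.0079,0,0,0,-0.05,0.3,0.0002,0.0079,0,0,0,-0.05,0.3,0.0002,0.0079,0,0,0,-0.05,0.3,0.0002,0.0079,0,0,0,-0.05,0.3,0.0002,0.0079,0,0,0,-0.05,0.3,0.0002,0.0079,0,0,0,-0.05,0.3,0.0002,0.0079,0,0,0,-0.05]

```text
time: 4.52
tool_pos: [464.5, -276.3, 59.3]
ee_rot: [0.001, 0.974, 0.228, 0.001]
wrist_force: [-0.2, -0.0, -0.1]
width: 25.8
finger_force: 0.2
```

drive_tool:
  steps: [0.3,0.0002,0.0079,0,0,0,-0.05,0.3,0.0002,0.0079,0,0,0,-0.05,0.3,0.0002,0.0079,0,0,0,-0.05,0.3,0.0001,0.0039,0,0,0,-0.025,0.3,0,0,0,0,0,0,0.3,0,0,0,0,0,0,0.3,0,0,0,0,0,0]

```text
time: 5.1
tool_pos: [478.4, -299.0, 58.3]
ee_rot: [0.0, 0.949, 0.315, 0.0]
wrist_force: [0.2, 0.0, -0.3]
width: 25.7
finger_force: 0.0
```

```bash
cat >> h.py <<'E'
C=np.array([599.7,-207.0]); YAW=-6.87
def pegs():
    for n in("top","side"):
        P=cloud(cam(n)); x,y,z=np.moveaxis(P,-1,0); r=np.hypot(x-C[0],y-C[1]); th=np.degrees(np.arctan2(y-C[1],x-C[0]))-YAW
        for b in blobs((abs(r-150)<20)&(z>80)&(z<90),P,15):
            c=b[2][:2]-C; print(n,b[0],b[2],"r %.1f ang %.1f"%(np.hypot(*c),(np.degrees(np.arctan2(c[1],c[0]))-YAW)%360))
E
python3 - <<'E'
from h import *
s,p,a=pose();print(p,a,s["wrist_force"],s["finger_force"])
c=p[:2]-C;print(np.hypot(*c),np.degrees(np.arctan2(c[1],c[0]))%360)
pegs()
E
```

```text
[ 478.44102464 -298.99203749   58.30221848] 36.667538394239024 [ 0.24169876  0.03788278 -0.33386401] 0.0
152.2047110588848 217.18544721295885
top 27 [ 718.2 -114.9   83.8] r 150.1 ang 44.7
top 26 [ 692.  -325.    83.8] r 149.8 ang 314.9
top 28 [508.1 -89.4  85.1] r 149.1 ang 134.8
side 68 [ 479.3 -292.2   84.9] r 147.5 ang 222.2
side 18 [ 459.3 -182.1   84.6] r 142.6 ang 176.8
side 23 [ 719.7 -112.    83.8] r 153.1 ang 45.2
side 26 [509.5 -86.5  83.9] r 150.5 ang 133.7
```

drive_tool:
  steps: [0.5,0,0,-0.027,0,0,0,0.5,0,0,-0.027,0,0,0,0.7,0,0,-0.027,0,0,0,1,0,0,-0.027,0,0,0,1,0,0,-0.027,0,0,0,1,0,0,0,0,0,0]

```text
time: 5.7
tool_pos: [481.1, -300.9, 197.9]
ee_rot: [0.004, 0.949, 0.315, 0.002]
wrist_force: [0.2, -1.1, -0.0]
width: 85.3
finger_force: 0.0
```

```bash
python3 - <<'E'
from h import *
s,p,a=pose();print(p,a)
pegs()
go(592.6,330.1,150,83.1,19)
# ring / bat geometry from top view: bat edge pixels at z~40 in lane
d=cam("top");P=cloud(d);x,y,z=np.moveaxis(P,-1,0)
u=np.array([-np.sin(np.radians(YAW)),np.cos(np.radians(YAW))]);e=np.array([u[1],-u[0]])
rx=(x-C[0])*u[0]+(y-C[1])*u[1]; lx=(x-C[0])*e[0]+(y-C[1])*e[1]
hsv=cv2.cvtColor(d["pixels"],cv2.COLOR_RGB2HSV)
m=((rx>180)&(rx<350)&(abs(lx)<42)&(hsv[...,1]>70)&(z>35)&(z<50)).astype(np.uint8)
cs,_=cv2.findContours(m,cv2.RETR_EXTERNAL,cv2.CHAIN_APPROX_NONE); c=max(cs,key=cv2.contourArea)[:,0]
w=ray(d,c,40)[:,:2]; q=np.c_[(w-C)@u,(w-C)@e]
r=cv2.minAreaRect(q.astype(np.float32)); print("bat rect (radial,lat)",r)
w=ray(d,[(333,232.3)],43)[0,:2]-C; print("ring hand pixel radial,lat",w@u,w@e)
E
```

```text
[ 481.05166616 -300.86424583  197.90686162] 36.73098236267602
top 29 [ 718.1 -115.    83.4] r 149.9 ang 44.7
top 26 [ 691.5 -324.8   84.3] r 149.3 ang 314.8
top 29 [508.  -89.4  84.5] r 149.1 ang 134.8
top 32 [ 481.6 -299.5   84.2] r 150.0 ang 224.9
side 21 [ 483.6 -295.2   84.2] r 145.8 ang 224.1
side 16 [ 458.9 -182.9   84.6] r 142.8 ang 177.2
side 24 [ 719.8 -111.5   83.5] r 153.4 ang 45.4
side 27 [509.2 -86.3  84. ] r 150.9 ang 133.7
n=19 shift 0.0323 -0.0124 0.0023 rz -0.0407  norm 34.7mm turn 2.44deg
bat rect (radial,lat) ((267.3110656738281, -2.2442474365234375), (129.1647186279297, 76.71389770507812), 0.9086722731590271)
ring hand pixel radial,lat 238.05892710826942 -4.156442318469226
```

drive_tool:
  steps: [1,0.0323,-0.0124,0.0023,0,0,-0.0407,1,0.0323,-0.0124,0.0023,0,0,-0.0407,1,0.0323,-0.0124,0.0023,0,0,-0.0407,1,0.0323,-0.0124,0.0023,0,0,-0.0407,1,0.0323,-0.0124,0.0023,0,0,-0.0407,1,0.0323,-0.0124,0.0023,0,0,-0.0407,1,0.0323,-0.0124,0.0023,0,0,-0.0407,1,0.0323,-0.0124,0.0023,0,0,-0.0407,1,0.0323,-0.0124,0.0023,0,0,-0.0407,1,0.0323,-0.0124,0.0023,0,0,-0.0407]

```text
time: 6.68
tool_pos: [602.0, 22.8, 167.1]
ee_rot: [-0.001, 0.86, 0.51, -0.001]
wrist_force: [0.3, 1.2, -0.0]
width: 85.5
finger_force: 0.0
```

drive_tool:
  steps: [1,0.0323,-0.0124,0.0023,0,0,-0.0407,1,0.0323,-0.0124,0.0023,0,0,-0.0407,1,0.0323,-0.0124,0.0023,0,0,-0.0407,1,0.0323,-0.0124,0.0023,0,0,-0.0407,1,0.0323,-0.0124,0.0023,0,0,-0.0407,1,0.0323,-0.0124,0.0023,0,0,-0.0407,1,0.0323,-0.0124,0.0023,0,0,-0.0407,1,0.0323,-0.0124,0.0023,0,0,-0.0407,1,0.0323,-0.0124,0.0023,0,0,-0.0407,1,0,0,0,0,0,0]

```text
time: 7.52
tool_pos: [589.2, 335.9, 145.8]
ee_rot: [-0.002, 0.746, 0.666, -0.001]
wrist_force: [0.0, 0.1, 0.2]
width: 85.0
finger_force: 0.0
```

drive_tool:
  steps: [1,0,0,0,0,0,0,1,0,0,0,0,0,0]

```text
time: 7.68
tool_pos: [591.5, 329.6, 146.9]
ee_rot: [-0.0, 0.748, 0.664, -0.002]
wrist_force: [0.1, -0.0, -0.1]
width: 85.4
finger_force: 0.0
```

```bash
python3 - <<'E'
from h import *
s,p,a=pose();print(p,a,s["width"])
go(592.6,330.1,p[2],83.1,1);go(592.6,330.1,8,83.1,6)
E
```

```text
[591.46154243 329.59798244 146.94646326] 83.160853546418 85.4342913374039
n=1 shift 0.0006 0.0011 0.0000 rz 0.0010  norm 1.2mm turn -0.06deg
n=6 shift 0.0001 0.0002 0.0232 rz 0.0002  norm 23.2mm turn -0.01deg
```

drive_tool:
  steps: [1,0.0006,0.001,0.03,0,0,0,1,0,0,0.03,0,0,0,1,0,0,0.03,0,0,0,1,0,0,0.025,0,0,0,1,0,0,0.015,0,0,0,1,0,0,0.008,0,0,0,1,0,0,0,0,0,0,1,0,0,0,0,0,0]

```text
time: 8.35
tool_pos: [594.0, 329.8, 10.8]
ee_rot: [-0.0, 0.749, 0.663, -0.0]
wrist_force: [-0.7, -0.0, 0.9]
width: 85.3
finger_force: 0.0
```

drive_tool:
  steps: [0.5,0,0,0,0,0,0,0.5,0,0,0,0,0,0,0.5,0,0,0,0,0,0,0.5,0,0,0,0,0,0,0.5,0,0,0,0,0,0]
  squeeze: 25

```text
time: 8.77
tool_pos: [594.9, 331.1, 12.9]
ee_rot: [0.001, 0.748, 0.664, 0.001]
wrist_force: [-1.0, -2.2, 6.5]
width: 62.7
finger_force: 26.8
```

```bash
python3 - <<'E'
from h import *
s,p,a=pose();print(p,a,s["width"],s["finger_force"],s["wrist_force"])
Q=cloud(cam("side"));X,Y,Z=np.moveaxis(Q,-1,0)
m=(abs(X-593)<32)&(abs(Y-330)<35)&(Z>53)&(Z<60);print("side",circ(Q[m]),m.sum())
E
```

```text
[594.86509729 331.05439065  12.90146543] 83.15387314883473 62.685571496262426 26.773936019006452 [-0.97158074 -2.15727376  6.45842104]
side (np.float64(593.1988105549949), np.float64(331.1155631015133), np.float64(27.122018322976675)) 132
```

drive_tool:
  steps: [0.5,0,0,-0.01,0,0,0,0.5,0,0,-0.025,0,0,0,0.5,0,0,-0.03,0,0,0,0.5,0,0,-0.03,0,0,0,0.5,0,0,-0.03,0,0,0,0.5,0,0,-0.012,0,0,0]

```text
time: 9.32
tool_pos: [596.0, 332.0, 153.5]
ee_rot: [0.001, 0.748, 0.664, 0.004]
wrist_force: [1.1, 0.8, -1.2]
width: 62.5
finger_force: 28.1
```

```bash
python3 - <<'E'
from h import *
s,p,a=pose();print(p,a,s["width"],s["finger_force"],s["wrist_force"])
go(625.6,31.6,150,83.1,12)
E
```

```text
[595.99537489 332.0406827  153.53239701] 83.15716836621317 62.45582241145936 28.07875006112866 [ 1.10267364  0.84052785 -1.17754303]
n=12 shift -0.0246 0.0054 0.0003 rz 0.0001  norm 25.2mm turn -0.00deg
```

drive_tool:
  steps: [0.5,-0.0246,0.0054,0,0,0,0,0.5,-0.0246,0.0054,0,0,0,0,0.5,-0.0246,0.0054,0,0,0,0,0.5,-0.0246,0.0054,0,0,0,0,0.5,-0.0246,0.0054,0,0,0,0,0.5,-0.0246,0.0054,0,0,0,0,0.5,-0.0246,0.0054,0,0,0,0,0.5,-0.0246,0.0054,0,0,0,0,0.5,-0.0246,0.0054,0,0,0,0,0.5,-0.0246,0.0054,0,0,0,0]

```text
time: 10.15
tool_pos: [617.5, 79.0, 147.5]
ee_rot: [-0.0, 0.748, 0.664, -0.0]
wrist_force: [0.4, -0.3, -0.8]
width: 63.0
finger_force: 28.1
```

drive_tool:
  steps: [0.5,-0.0246,0.0054,0,0,0,0,0.5,-0.0246,0.0054,0,0,0,0,0.5,0,0,0,0,0,0,0.5,0,0,0,0,0,0,0.5,0,0,0,0,0,0]

```text
time: 10.57
tool_pos: [622.4, 30.4, 147.5]
ee_rot: [-0.0, 0.748, 0.663, 0.0]
wrist_force: [0.1, -0.1, -1.9]
width: 62.7
finger_force: 28.1
```

```bash
python3 - <<'E'
from h import *
s,p,a=pose();print(p,a,s["width"],s["finger_force"],s["wrist_force"])
d=cam("side");Q=cloud(d);X,Y,Z=np.moveaxis(Q,-1,0)
h=p[2]-12.9
hsv=cv2.cvtColor(d["pixels"],cv2.COLOR_RGB2HSV)
m=(abs(X-p[0])<32)&(abs(Y-p[1])<38)&(Z>h-10)&(Z<h+62)&(hsv[...,1]>40)
print(m.sum(), "z range",np.percentile(Z[m],[1,99])-h)
for lo,hi in((22,34),(52,60)):
    k=m&(Z>h+lo)&(Z<h+hi); print(lo,circ(Q[k]),k.sum())
cv2.imwrite("pics/s2.png",cv2.resize(d["pixels"][150:320,210:380,::-1],None,fx=3,fy=3))
E
```

```text
[622.37447471  30.36735983 147.51453255] 83.11465955899152 62.683379971738546 28.06770050401404 [ 0.12601476 -0.09239922 -1.93368226]
970 z range [ 4.29431378 58.78841225]
22 (np.float64(622.0216620195038), np.float64(31.960331526218397), np.float64(29.371822248897306)) 217
52 (np.float64(623.0109153162534), np.float64(31.375029383394576), np.float64(26.625538554584068)) 198
```

View pics/s2.png

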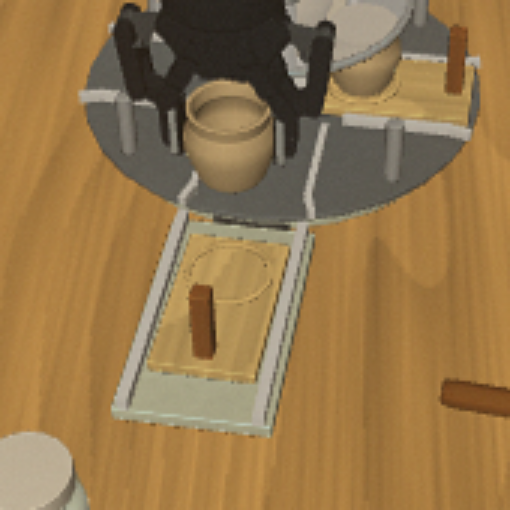

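The picture shows the cup upright in the grip at crop (230,135). The ring is clear at crop (229,273), which is full-image (286.5,241), and the post is at (203,320).

```bash
python3 - <<'E'
from h import *
d=cam("side")
r=ray(d,[(286.5,241)],43)[0];print("ring side",r)
g=d["pixels"]
E
```

```text
ring side [626.45513434  36.40828255  43.        ]
```

```bash
python3 - <<'E'
from h import *
u=np.array([-np.sin(np.radians(YAW)),np.cos(np.radians(YAW))]);e=np.array([u[1],-u[0]])
d=cam("side");P=cloud(d);x,y,z=np.moveaxis(P,-1,0)
rx=(x-C[0])*u[0]+(y-C[1])*u[1]; lx=(x-C[0])*e[0]+(y-C[1])*e[1]
hsv=cv2.cvtColor(d["pixels"],cv2.COLOR_RGB2HSV)
m=((rx>180)&(rx<350)&(abs(lx)<44)&(hsv[...,1]>70)&(z>36)&(z<46)).astype(np.uint8)
cs,_=cv2.findContours(m,cv2.RETR_EXTERNAL,cv2.CHAIN_APPROX_NONE); c=max(cs,key=cv2.contourArea)[:,0]
w=ray(d,c,40)[:,:2]; q=np.c_[(w-C)@u,(w-C)@e]
print(cv2.minAreaRect(q.astype(np.float32)))
k=m.astype(bool)&(z>41.7)&(rx<285); pts=P[k]; print("ring pts",k.sum(), "bat z",np.median(z[m>0])); 
qq=np.c_[(pts[:,:2]-C)@u,(pts[:,:2]-C)@e]; print("ring fit",circ(qq), "rng",qq.min(0),qq.max(0))
c=np.array([622.5,31.4])-C; print("cup",c@u,c@e)
E
```

```text
((271.4563293457031, -0.9084014892578125), (133.04693603515625, 76.4295425415039), 1.2315477132797241)
ring pts 160 bat z 39.946594900260216
ring fit (np.float64(245.09494320855708), np.float64(0.9597062001848826), np.float64(31.73816751634964)) rng [207.51486384 -37.51357432] [283.56893638  36.19107228]
cup 239.41558202907802 -5.880398088379142
```

drive_tool:
  steps: [0.5,0.0032,0.0034,0.01,0,0,0,0.5,0,0,0.02,0,0,0,0.5,0,0,0.02,0,0,0,0.5,0,0,0.02,0,0,0,0.5,0,0,0.012,0,0,0,0.5,0,0,0.005,0,0,0,0.5,0,0,0,0,0,0,0.5,0,0,0,0,0,0]

```text
time: 11.38
tool_pos: [626.9, 33.0, 60.8]
ee_rot: [0.0, 0.748, 0.664, 0.0]
wrist_force: [-0.5, -0.4, -0.5]
width: 62.3
finger_force: 28.1
```

```bash
python3 - <<'E'
from h import *
s,p,a=pose();print(p,a,s["width"],s["finger_force"],s["wrist_force"])
d=cam("side");cv2.imwrite("pics/s3.png",cv2.resize(d["pixels"][170:310,220:360,::-1],None,fx=4,fy=4))
E
```

```text
[626.85606043  33.02341799  60.81247157] 83.16390876459307 62.34824942989024 28.061056028959612 [-0.50020479 -0.42938463 -0.46761395]
```

View pics/s3.png

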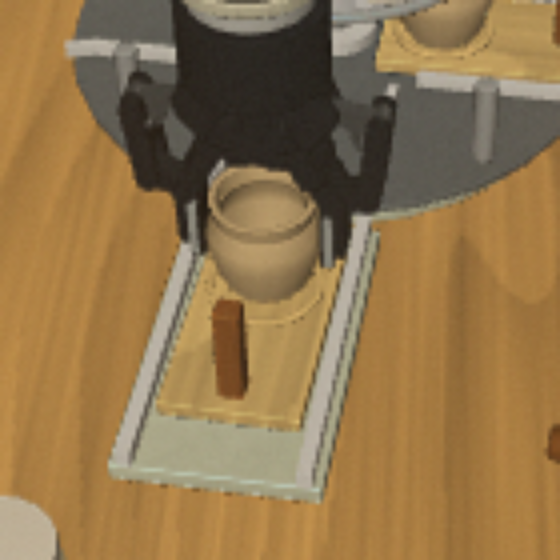

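The cup hangs centred above the ring, with its foot at about crop (265,295) and ring arcs visible on both sides. About 8 mm remain.

drive_tool:
  steps: [0.5,0,0,0.003,0,0,0,0.5,0,0,0.003,0,0,0,0.5,0,0,0,0,0,0,0.5,0,0,0,0,0,0]

```text
time: 11.77
tool_pos: [626.5, 32.7, 54.9]
ee_rot: [-0.0, 0.748, 0.664, 0.0]
wrist_force: [-0.3, 0.1, -1.0]
width: 62.8
finger_force: 28.1
```

drive_tool:
  steps: [0.5,0,0,0.002,0,0,0,0.5,0,0,0,0,0,0,0.5,0,0,0,0,0,0]

```text
time: 12.02
tool_pos: [626.9, 32.7, 53.0]
ee_rot: [0.0, 0.748, 0.664, 0.0]
wrist_force: [-0.1, -0.6, 0.9]
width: 62.8
finger_force: 28.2
```

drive_tool:
  steps: [0.76,0,0,0,0,0,0,0.8,0,0,0,0,0,0,0.9,0,0,0,0,0,0,1,0,0,0,0,0,0,1,0,0,0,0,0,0,1,0,0,-0.005,0,0,0,1,0,0,-0.03,0,0,0,1,0,0,-0.03,0,0,0,1,0,0,-0.04,0,0,0,1,0,0,-0.03,0,0,0]

```text
time: 12.85
tool_pos: [626.9, 32.7, 190.6]
ee_rot: [0.0, 0.748, 0.664, 0.001]
wrist_force: [-0.1, -0.5, 0.3]
width: 84.9
finger_force: 0.0
```

```bash
python3 - <<'E'
from h import *
u=np.array([-np.sin(np.radians(YAW)),np.cos(np.radians(YAW))]);e=np.array([u[1],-u[0]])
s,p,a=pose();print(p,a)
for n in("side","top"):
    d=cam(n);P=cloud(d);x,y,z=np.moveaxis(P,-1,0)
    rx=(x-C[0])*u[0]+(y-C[1])*u[1]; lx=(x-C[0])*e[0]+(y-C[1])*e[1]
    m=(rx>195)&(rx<285)&(abs(lx)<40)&(z>85)&(z<102)
    print(n,"cup rim",m.sum(),np.percentile(z[m],[5,95]) if m.any() else "",circ(np.c_[rx[m],lx[m]]) if m.sum()>20 else "")
    m=(rx>290)&(rx<345)&(abs(lx)<40)&(z>95)&(z<105)
    if m.any():print("post",m.sum(),rx[m].mean(),lx[m].mean())
    if n=="side":cv2.imwrite("pics/s4.png",cv2.resize(d["pixels"][170:310,220:360,::-1],None,fx=4,fy=4))
E
```

```text
[626.88274407  32.74160265 190.56579355] 83.1464229665321
side cup rim 315 [85.91003456 99.02410988] (np.float64(242.37611551153202), np.float64(-2.3063442568673054), np.float64(26.102815892065667))
post 44 320.43778066392855 0.07962861735551853
top cup rim 70 [ 87.10539056 100.36917678] (np.float64(239.6048704588413), np.float64(-4.045426392681293), np.float64(26.251857743037903))
post 35 316.9699655333204 -0.6385199954978075
```

View pics/s4.png

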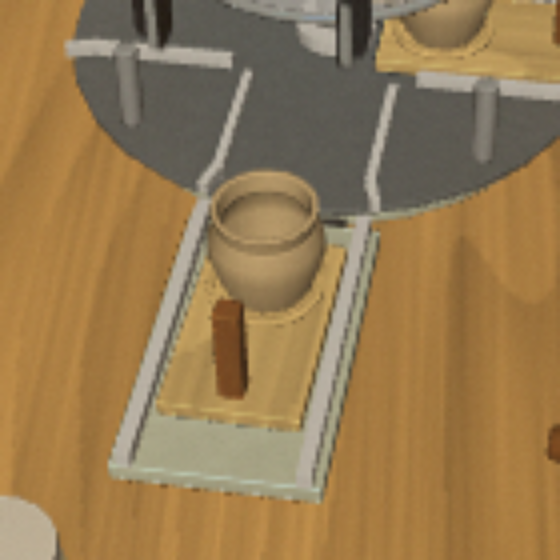

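The cup stands in the ring with its rim at z≈98 and cup-to-post distance ≈77.5 mm, as it should be. Next I grip the post and slide the carrier in.

```bash
python3 - <<'E'
from h import *
go(637.3,108.7,190,83.13,3)
E
```

```text
n=3 shift 0.0255 -0.0008 0.0015 rz 0.0001  norm 25.5mm turn -0.01deg
```

drive_tool:
  steps: [0.5,0.0255,-0.001,0,0,0,0,0.5,0.0255,-0.001,0,0,0,0,0.5,0.0255,-0.001,0,0,0,0,0.5,0,0,0,0,0,0,0.5,0,0,0,0,0,0]

```text
time: 13.37
tool_pos: [632.1, 110.2, 187.1]
ee_rot: [-0.0, 0.747, 0.664, -0.0]
wrist_force: [0.6, -1.0, 0.1]
width: 42.5
finger_force: 0.0
```

drive_tool:
  steps: [0.5,0,0,0.03,0,0,0,0.5,0,0,0.03,0,0,0,0.5,0,0,0.03,0,0,0,0.5,0,0,0.025,0,0,0,0.5,0,0,0.0155,0,0,0,0.5,0,0,0,0,0,0,0.5,0,0,0,0,0,0]

```text
time: 13.95
tool_pos: [631.7, 108.0, 56.2]
ee_rot: [-0.001, 0.748, 0.663, -0.001]
wrist_force: [-0.2, -0.1, 0.2]
width: 42.7
finger_force: 0.0
```

drive_tool:
  steps: [0.3,0,0,0,0,0,0,0.2,0,0,0,0,0,0,0.1,0,0,0,0,0,0,0.1,0,0,0,0,0,0,0.1,0,0,0,0,0,0]
  squeeze: 20

```text
time: 14.37
tool_pos: [634.8, 109.0, 58.9]
ee_rot: [0.001, 0.748, 0.664, 0.002]
wrist_force: [3.8, 0.1, 4.9]
width: 13.7
finger_force: 23.6
```

```bash
python3 - <<'E'
from h import *
u=np.array([-np.sin(np.radians(YAW)),np.cos(np.radians(YAW))]);e=np.array([u[1],-u[0]])
s,p,a=pose();c=p[:2]-C;print(p,a,c@u,c@e,s["width"],s["finger_force"],s["wrist_force"])
g=C+145*u-0*e;go(*g,60,83.13,1);print(pegs())
E
```

```text
[634.83490286 109.01802165  58.91834869] 83.15100759628875 317.95177903767745 -2.9184946108996437 13.709146055994282 23.582095205783844 [3.76995653 0.08804182 4.87410021]
n=1 shift -0.1730 0.0029 -0.0011 rz 0.0004  norm 173.0mm turn -0.02deg
top 29 [ 717.9 -114.9   84.1] r 149.8 ang 44.8
top 26 [ 691.9 -324.9   84.2] r 149.7 ang 314.9
top 30 [507.8 -89.1  85.3] r 149.5 ang 134.8
top 33 [ 481.8 -299.6   83.9] r 149.9 ang 225.0
side 19 [ 484.5 -296.9   83.7] r 146.1 ang 224.8
side 22 [ 459.4 -182.7   84.3] r 142.4 ang 177.0
side 26 [508.7 -86.5  84.1] r 151.0 ang 133.9
None
```

drive_tool:
  steps: [0.1,-0.002,0.001,0,0,0,0,0.1,-0.005,0.001,0,0,0,0,0.1,-0.007,0,0,0,0,0,0.1,-0.007,0,0,0,0,0,0.1,-0.007,0,0,0,0,0,0.1,-0.007,0,0,0,0,0,0.1,-0.007,0,0,0,0,0,0.1,-0.005,0,0,0,0,0,0.1,-0.003,0,0,0,0,0]

```text
time: 15.22
tool_pos: [629.5, 60.4, 58.7]
ee_rot: [-0.0, 0.748, 0.663, 0.002]
wrist_force: [0.8, 7.0, 8.4]
width: 13.9
finger_force: 23.8
```

```bash
cat >> h.py <<'E'
u=np.array([-np.sin(np.radians(YAW)),np.cos(np.radians(YAW))]);e=np.array([u[1],-u[0]])
def tl():
    s,p,a=pose();c=p[:2]-C;print("tool r %.1f lat %.1f z %.1f psi %.2f"%(c@u,c@e,p[2],a),s["width"],s["finger_force"],s["wrist_force"],s["time"])
E
python3 -c "
from h import *
tl()"
```

```text
tool r 269.1 lat -2.4 z 58.7 psi 83.10 13.907182194507897 23.839244842529297 [0.79927113 7.02956457 8.40705619] 15.2167
```

drive_tool:
  steps: [0.1,0,0,-0.0015,0,0,0,0.1,-0.004,0,0,0,0,0,0.1,-0.006,0,0,0,0,0,0.1,-0.007,0,0,0,0,0,0.1,-0.007,0,0,0,0,0,0.1,-0.007,0,0,0,0,0,0.1,-0.007,0,0,0,0,0,0.1,-0.007,0,0,0,0,0,0.1,-0.005,0,0,0,0,0,0.1,-0.002,0,0,0,0,0]

```text
time: 16.05
tool_pos: [622.8, 6.5, 58.8]
ee_rot: [0.0, 0.748, 0.663, 0.0]
wrist_force: [3.9, 4.2, 1.4]
width: 14.0
finger_force: 22.7
```

```bash
python3 -c "
from h import *
tl()"
```

```text
tool r 214.7 lat -2.6 z 58.8 psi 83.08 13.961353538039546 22.6701682806015 [3.87422471 4.15984896 1.40091271] 16.05
```

drive_tool:
  steps: [0.1,-0.003,0.001,0,0,0,0,0.1,-0.006,0.0005,0,0,0,0,0.1,-0.007,0,0,0,0,0,0.1,-0.007,0,0,0,0,0,0.1,-0.007,0,0,0,0,0,0.1,-0.007,0,0,0,0,0,0.1,-0.007,0,0,0,0,0,0.1,-0.007,0,0,0,0,0,0.1,-0.005,0,0,0,0,0,0.1,-0.002,0,0,0,0,0]

```text
time: 16.88
tool_pos: [616.4, -51.2, 58.7]
ee_rot: [-0.0, 0.748, 0.663, -0.0]
wrist_force: [0.7, 4.2, 5.2]
width: 13.6
finger_force: 23.2
```

```bash
cat >> h.py <<'E'
def fit():
    for n in("side","top"):
        P=cloud(cam(n));x,y,z=np.moveaxis(P,-1,0)
        rx=(x-C[0])*u[0]+(y-C[1])*u[1]; lx=(x-C[0])*e[0]+(y-C[1])*e[1]
        for k,m in (("post",(rx>120)&(rx<340)&(abs(lx)<40)&(z>95)&(z<103)),("cup",(rx>30)&(rx<110)&(abs(lx)<40)&(z>50)&(z<101))):
            if m.sum()>5: print(n,k,m.sum(),"r %.1f lat %.1f rmax %.1f"%(rx[m].mean(),lx[m].mean(),rx[m].max()))
E
python3 -c "
from h import *
tl();fit();pegs()"
```

```text
tool r 156.6 lat -2.1 z 58.7 psi 83.10 13.559553426194324 23.249960839748383 [0.71576977 4.19058995 5.17532189] 16.8833
side post 67 r 163.3 lat -0.6 rmax 171.8
side cup 76 r 101.7 lat -11.3 rmax 109.4
top cup 43 r 106.1 lat -4.7 rmax 109.8
top 29 [ 693.  -323.9   84.6] r 149.6 ang 315.5
top 15 [ 582.  -347.7   84.7] r 141.8 ang 269.7
top 29 [ 482.2 -300.    85. ] r 149.9 ang 225.2
side 19 [ 484.8 -296.8   84.2] r 145.8 ang 224.9
side 16 [ 459.3 -183.6   85.4] r 142.3 ang 177.4
side 25 [ 718.  -111.2   83.6] r 152.2 ang 45.9
side 25 [508.4 -87.6  84.4] r 150.3 ang 134.3
side 70 [615.1 -43.   84.8] r 164.7 ang 91.5
```

drive_tool:
  steps: [0.1,-0.003,0,0,0,0,0,0.1,-0.003,0,0,0,0,0,0.1,-0.003,0,0,0,0,0,0.1,-0.002,0,0,0,0,0,0.1,-0.001,0,0,0,0,0,0.1,0,0,0,0,0,0,0.1,0,0,0,0,0,0]

```text
time: 17.67
tool_pos: [615.5, -58.3, 59.1]
ee_rot: [-0.002, 0.749, 0.663, 0.002]
wrist_force: [3.5, 20.6, 8.4]
width: 13.8
finger_force: 24.3
```

```bash
python3 -c "
from h import *
tl();fit()"
```

```text
tool r 149.5 lat -2.1 z 59.1 psi 83.04 13.775338506439422 24.34383898973465 [ 3.47388683 20.57414772  8.40814214] 17.6667
side post 70 r 156.2 lat -1.4 rmax 163.1
side cup 91 r 94.9 lat -9.1 rmax 104.5
top cup 11 r 101.7 lat -8.3 rmax 102.8
```

```bash
python3 - <<'E'
from h import *
d=cam("side");a=d["pixels"][120:260,230:390,::-1];d=cam("top");b=d["pixels"][160:300,340:500,::-1]
cv2.imwrite("pics/s5.png",np.vstack([cv2.resize(a,None,fx=2.1,fy=2.1,interpolation=2),cv2.resize(b,None,fx=2.1,fy=2.1,interpolation=2)]))
pegs()
E
```

```text
top 29 [ 698.4 -319.8   84.1] r 149.9 ang 318.1
top 29 [ 487.3 -306.1   84.8] r 149.8 ang 228.3
side 19 [ 489.4 -301.8   83.8] r 145.4 ang 227.5
side 21 [ 457.2 -190.4   85.7] r 143.5 ang 180.2
side 26 [ 714.1 -105.5   84. ] r 152.9 ang 48.5
side 26 [503.  -92.   83.6] r 150.3 ang 136.9
side 63 [614.2 -49.6  85. ] r 158.1 ang 91.6
```

View pics/s5.png

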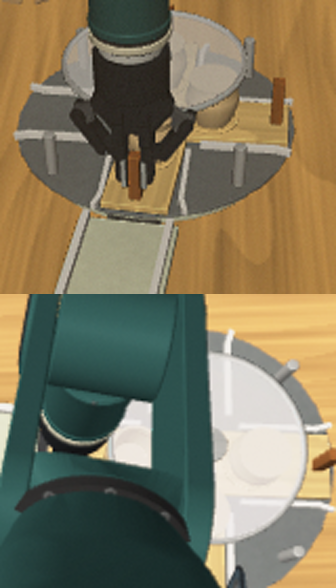

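The side view shows the disc carried about 3° CCW by a bat pressing one rail. I'll let go so the detent recentres it.

drive_tool:
  steps: [0.1,0.003,0.001,0,0,0,0,0.1,0,0.001,0,0,0,0,0.4,0,0,0,0,0,0,0.4,0,0,0,0,0,0,0.4,0,0,0,0,0,0,0.4,0,0,0,0,0,0]

```text
time: 18.47
tool_pos: [617.1, -60.1, 58.2]
ee_rot: [-0.0, 0.748, 0.663, -0.001]
wrist_force: [-0.4, 0.4, 0.3]
width: 34.5
finger_force: 0.0
```

```bash
python3 -c "
from h import *
tl();fit();pegs()"
```

```text
tool r 147.9 lat -0.3 z 58.2 psi 83.13 34.4579750909997 0.0 [-0.40726472  0.43089018  0.34807261] 18.4667
side post 69 r 154.6 lat 3.9 rmax 161.2
side cup 162 r 95.4 lat -4.4 rmax 107.7
top cup 11 r 102.6 lat -3.2 rmax 103.9
top 27 [ 691.9 -324.6   84.5] r 149.4 ang 315.0
top 15 [ 581.  -345.8   85.4] r 140.1 ang 269.2
top 34 [ 482.  -299.9   83.6] r 149.9 ang 225.2
side 20 [ 484.  -296.5   83.7] r 146.3 ang 224.6
side 21 [ 459.  -182.6   85.1] r 142.8 ang 177.0
side 26 [ 719.8 -111.4   83.4] r 153.5 ang 45.4
side 25 [508.9 -87.3  83.7] r 150.2 ang 134.1
side 54 [632.  -54.2  84.5] r 156.2 ang 84.9
side 27 [594.4 -47.9  85.6] r 159.2 ang 98.8
```

drive_tool:
  steps: [0.4,0,0,-0.02,0,0,0,0.4,0,0,-0.025,0,0,0,0.3,0.02,0,-0.02,0,0,0,0,0.03,0,0,0,0,0,0,0.03,0,0,0,0,0,0,0.02,0,0,0,0,0,0,0,0,0,0,0,0]

```text
time: 19.25
tool_pos: [630.1, 43.6, 123.9]
ee_rot: [-0.0, 0.747, 0.665, 0.001]
wrist_force: [-0.2, -0.2, -0.4]
width: 0.6
finger_force: 0.0
```

```bash
python3 -c "
from h import *
tl();fit()"
```

```text
tool r 252.4 lat 0.2 z 123.9 psi 83.30 0.5643358622301023 0.0 [-0.17152038 -0.19995811 -0.41046133] 19.25
side cup 57 r 94.0 lat -4.1 rmax 107.0
top cup 20 r 101.3 lat -8.7 rmax 104.2
```

drive_tool:
  steps: [0,0,0,0.025,0,0,0,0,-0.01,0,0.025,0,0,0,0,-0.02,0,0.02,0,0,0,0,-0.02,0,0.004,0,0,0,0,-0.01,0,0,0,0,0,0,0,0,0,0,0,0,0,0,0,0,0,0,0]

```text
time: 19.93
tool_pos: [623.3, -20.7, 50.4]
ee_rot: [0.0, 0.749, 0.663, 0.0]
wrist_force: [0.4, -0.1, -0.5]
width: 0.1
finger_force: 0.0
```

```bash
python3 -c "
from h import *
tl();fit()
d=cam('side');cv2.imwrite('pics/s6.png',cv2.resize(d['pixels'][120:260,230:390,::-1],None,fx=4,fy=4))"
```

```text
tool r 187.7 lat 1.2 z 50.4 psi 83.01 0.11064803038003714 0.0 [ 0.41838687 -0.13935231 -0.50235563] 19.9333
side post 97 r 197.7 lat -0.0 rmax 204.2
side cup 65 r 83.1 lat -23.3 rmax 101.5
top post 14 r 146.8 lat 2.4 rmax 150.2
```

View pics/s6.png

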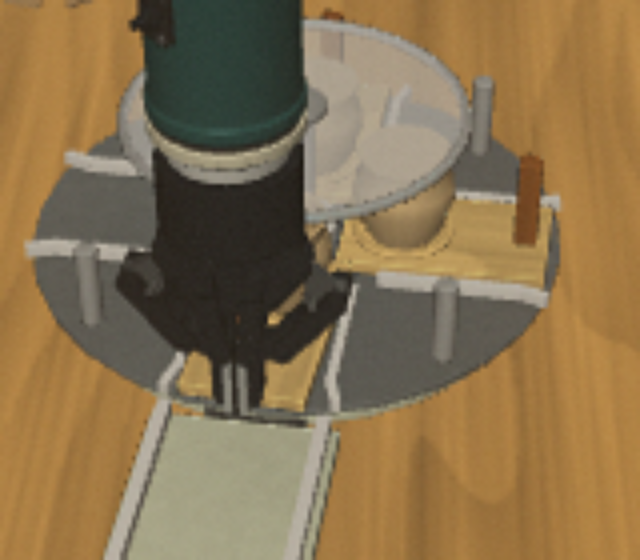

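The fingers are behind the post. The bat is inside the disc's rim, with its rear edge at about crop (245,405), and the disc is aligned. I'll push the last few millimetres gently.

drive_tool:
  steps: [0,-0.005,-0.0005,0,0,0,0,0,-0.005,0,0,0,0,0,0,-0.004,0,0,0,0,0,0,-0.003,0,0,0,0,0,0,-0.003,0,0,0,0,0,0,-0.002,0,0,0,0,0,0,0,0,0,0,0,0,0,0,0,0,0,0,0]

```text
time: 20.75
tool_pos: [621.0, -38.1, 50.6]
ee_rot: [-0.001, 0.748, 0.663, 0.003]
wrist_force: [3.3, 15.4, 4.8]
width: 0.1
finger_force: 0.0
```

```bash
python3 -c "
from h import *
tl();fit();pegs()"
```

```text
tool r 170.2 lat 0.9 z 50.6 psi 83.09 0.0976194839956911 0.0 [ 3.30365021 15.42902169  4.84589624] 20.75
side post 81 r 178.8 lat 1.0 rmax 186.0
side cup 46 r 92.5 lat -17.7 rmax 103.1
top cup 11 r 101.8 lat -4.9 rmax 102.8
top 27 [ 692.6 -325.    84. ] r 150.2 ang 315.1
top 28 [ 482.4 -300.3   84.7] r 149.9 ang 225.4
side 19 [ 484.2 -296.7   83.6] r 146.2 ang 224.7
side 21 [ 458.4 -183.    84.3] r 143.3 ang 177.2
side 23 [ 718.8 -111.5   83.8] r 152.7 ang 45.6
side 26 [508.5 -87.2  84.1] r 150.6 ang 134.2
```

drive_tool:
  steps: [0,0.006,0,0,0,0,0,0,0.02,0,-0.02,0,0,0,0,0.03,0,-0.03,0,0,0,0,0.03,0,-0.03,0,0,0,0,0.03,0,-0.03,0,0,0,0,0.03,0,0,0,0,0,0,0.03,0,0,0,0,0,0,0.02,0,0,0,0,0,0,0,0,0,0,0,0]

```text
time: 21.7
tool_pos: [643.1, 155.5, 158.3]
ee_rot: [-0.0, 0.747, 0.665, 0.001]
wrist_force: [0.0, 0.4, -0.4]
width: 0.2
finger_force: 0.0
```

```bash
cat > m.py <<'E'
from h import *
tl();fit()
d=cam("top");P=cloud(d);x,y,z=np.moveaxis(P,-1,0)
rx=(x-C[0])*u[0]+(y-C[1])*u[1]; lx=(x-C[0])*e[0]+(y-C[1])*e[1]
hsv=cv2.cvtColor(d["pixels"],cv2.COLOR_RGB2HSV)
m=((rx>100)&(rx<200)&(abs(lx)<42)&(hsv[...,1]>70)&(z>35)&(z<46)).astype(np.uint8)
cs,_=cv2.findContours(m,cv2.RETR_EXTERNAL,cv2.CHAIN_APPROX_NONE); c=max(cs,key=cv2.contourArea)[:,0]
w=ray(d,c,40)[:,:2]; q=np.c_[(w-C)@u,(w-C)@e]
print("bat rear r",np.percentile(q[:,0],[80,90,97,100]),"lat",np.percentile(q[:,1],[1,99]))
for l in (-30,-15,0,15,30):
    k=abs(q[:,1]-l)<5; print(l,q[k,0].max() if k.any() else None,end="; ")
for r in (115,130,145):
    k=abs(q[:,0]-r)<5; print(r,q[k,1].min(),q[k,1].max(),end="; ")
pegs()
E
python3 m.py
```

```text
tool r 365.1 lat -0.3 z 158.3 psi 83.32 0.1808955816532495 0.0 [ 0.02014311  0.35562147 -0.42844976] 21.7
side post 17 r 152.0 lat 2.0 rmax 157.4
side cup 444 r 89.5 lat -4.6 rmax 107.4
top post 38 r 149.8 lat 3.7 rmax 157.2
top cup 19 r 100.8 lat -10.2 rmax 103.2
bat rear r [162.66973976 164.48575995 165.88513465 167.21676574] lat [-36.89117025  40.28593072]
-30 167.21676574419882; -15 166.12168418667304; 0 164.82892246871558; 15 163.52929861807337; 30 162.22275785182686; 115 -36.90856379378786 39.115102764852516; 130 -35.74049479715131 39.92502050681901; 145 -34.57063610600823 39.059292110826696; top 26 [ 717.8 -114.6   84.1] r 150.0 ang 44.9
top 28 [ 692.9 -324.3   84.1] r 149.8 ang 315.3
top 17 [ 581.8 -346.2   84.4] r 140.3 ang 269.5
top 29 [506.8 -89.8  84.2] r 149.6 ang 135.3
top 29 [ 481.9 -300.1   84.2] r 150.1 ang 225.2
side 19 [ 484.9 -296.8   83.5] r 145.8 ang 224.9
side 18 [ 459.3 -182.8   84.8] r 142.5 ang 177.1
side 28 [508.7 -86.8  83.7] r 150.8 ang 134.0
```

The bat is only about 6 mm short (origin r≈73, lat≈-2.7) but yawed about 4.5° and wedged. I'll regrip the post, straighten it and push again.

```bash
python3 - <<'E'
from h import *
g=C+149.8*u+3.2*e
go(*g,150,78.6,8); print(g)
E
```

```text
n=8 shift -0.0262 0.0013 0.0010 rz 0.0093  norm 26.3mm turn -0.56deg
[620.79565333 -58.65832207]
```

drive_tool:
  steps: [0.2,-0.0262,0.0013,0.001,0,0,0.0093,0.4,-0.0262,0.0013,0.001,0,0,0.0093,0.5,-0.0262,0.0013,0.001,0,0,0.0093,0.5,-0.0262,0.0013,0.001,0,0,0.0093,0.5,-0.0262,0.0013,0.001,0,0,0.0093,0.5,-0.0262,0.0013,0.001,0,0,0.0093,0.5,-0.0262,0.0013,0.001,0,0,0.0093,0.5,-0.0262,0.0013,0.001,0,0,0.0093,0.5,0,0,0,0,0,0,0.5,0,0,0,0,0,0]

```text
time: 22.78
tool_pos: [620.4, -59.7, 149.9]
ee_rot: [-0.0, 0.775, 0.632, -0.0]
wrist_force: [-0.4, 1.2, -1.0]
width: 42.9
finger_force: 0.0
```

```bash
python3 - <<'E'
from h import *
tl(); g=C+149.8*u+3.2*e
go(*g,150,78.6,1);go(*g,60,78.6,1)
E
```

```text
tool r 148.7 lat 2.9 z 149.9 psi 78.44 42.88309067021603 0.0 [-0.43617673  1.15011468 -1.01770963] 22.7833
n=1 shift 0.0011 0.0002 -0.0001 rz -0.0026  norm 1.1mm turn 0.16deg
n=1 shift 0.0011 0.0002 0.0899 rz -0.0026  norm 89.9mm turn 0.16deg
```

drive_tool:
  steps: [0.5,0.001,0,0.025,0,0,0,0.5,0,0,0.03,0,0,0,0.5,0,0,0.025,0,0,0,0.5,0,0,0.008,0,0,0,0.5,0,0,0,0,0,0,0.3,0,0,0,0,0,0,0.2,0,0,0,0,0,0,0.1,0,0,0,0,0,0,0.1,0,0,0,0,0,0]
  squeeze: 40

```text
time: 23.53
tool_pos: [622.8, -56.3, 63.9]
ee_rot: [0.001, 0.773, 0.634, 0.001]
wrist_force: [0.2, 1.4, 3.7]
width: 13.2
finger_force: 39.6
```

```bash
python3 -c "
from h import *
tl()"
```

```text
tool r 152.4 lat 4.9 z 63.9 psi 78.68 13.244494157717334 39.603368639945984 [0.21345649 1.44521093 3.72797419] 23.5333
```

drive_tool:
  steps: [0.1,0.002,0,-0.001,0,0,0,0.1,0.004,0,0,0,0,0,0.1,0.004,0,0,0,0,0,0.1,0.001,-0.001,0,0,0,-0.015,0.1,0.001,-0.001,0,0,0,-0.015,0.1,0,-0.001,0,0,0,-0.015,0.1,0,-0.001,0,0,0,-0.015,0.1,0,-0.001,0,0,0,-0.015,0.1,0,0,0,0,0,0]

```text
time: 24.28
tool_pos: [620.0, -42.9, 63.9]
ee_rot: [0.001, 0.747, 0.664, 0.001]
wrist_force: [2.3, 0.6, 4.9]
width: 13.4
finger_force: 40.3
```

```bash
python3 -c "
from h import *
tl();pegs()"
```

```text
tool r 165.4 lat 0.5 z 63.9 psi 83.26 13.36668279907929 40.29018044471741 [2.27315607 0.61801132 4.94353204] 24.2833
top 30 [ 693.4 -324.    83.7] r 149.9 ang 315.6
top 15 [ 581.6 -348.    84.8] r 142.2 ang 269.6
top 31 [ 483.4 -301.    84.1] r 149.5 ang 225.8
side 17 [ 485.  -298.3   83.8] r 146.6 ang 225.4
side 18 [ 458.7 -184.4   84.8] r 142.8 ang 177.8
side 27 [ 717.9 -110.8   83.3] r 152.4 ang 46.0
side 25 [508.3 -87.7  84. ] r 150.3 ang 134.3
```

drive_tool:
  steps: [0.1,0,0,0,0,0,-0.0125,0.1,0,0,0,0,0,-0.0125,0.1,-0.003,0,0,0,0,0,0.1,-0.004,0,0,0,0,0,0.1,-0.004,0,0,0,0,0,0.1,-0.003,0,0,0,0,0,0.1,-0.001,0,0,0,0,0,0.1,0,0,0,0,0,0]

```text
time: 25.05
tool_pos: [618.4, -54.4, 64.0]
ee_rot: [-0.001, 0.74, 0.673, 0.003]
wrist_force: [2.2, 14.4, 8.2]
width: 13.9
finger_force: 40.6
```

```bash
python3 -c "
from h import *
tl();pegs()"
```

```text
tool r 153.7 lat 0.3 z 64.0 psi 84.61 13.855659618062283 40.607750415802 [ 2.22407253 14.40914141  8.22561171] 25.05
top 27 [ 696.1 -321.6   84.2] r 149.8 ang 316.9
top 30 [ 486.  -304.2   84.6] r 149.6 ang 227.4
side 17 [ 487.7 -301.    84. ] r 146.2 ang 226.9
side 15 [ 457.3 -188.4   85.1] r 143.6 ang 179.4
side 24 [ 715.7 -107.2   84.4] r 153.0 ang 47.6
side 27 [504.7 -89.5  83.4] r 151.1 ang 135.8
side 65 [618.  -46.1  84.7] r 161.9 ang 90.4
```

The disc is still carried CCW. The front-left corner of the bat is likely touching the neighbouring clamped carrier, so I'll back off, shift to +e and try again.

drive_tool:
  steps: [0.1,0.004,0,0,0,0,0,0.1,0.004,0.001,0,0,0,0,0.1,0,0.0015,0,0,0,0,0.1,0,0.0015,0,0,0,0,0.1,-0.002,0,0,0,0,0,0.1,-0.003,0,0,0,0,0,0.1,-0.003,0,0,0,0,0,0.1,-0.002,0,0,0,0,0,0.1,0,0,0,0,0,0]

```text
time: 25.9
tool_pos: [621.9, -54.0, 64.4]
ee_rot: [-0.003, 0.74, 0.673, 0.004]
wrist_force: [3.0, 25.2, 12.8]
width: 13.7
finger_force: 41.1
```

```bash
python3 -c "
from h import *
tl();pegs();fit()"
```

```text
tool r 154.5 lat 3.7 z 64.4 psi 84.56 13.697852006407512 41.12852096557617 [ 3.04711539 25.20233668 12.80023345] 25.9
top 28 [ 692.5 -325.    84. ] r 150.1 ang 315.1
top 31 [ 482.6 -299.8   84.3] r 149.4 ang 225.3
side 18 [ 484.7 -296.8   83.8] r 145.9 ang 224.9
side 17 [ 457.4 -184.    84.9] r 144.1 ang 177.7
side 24 [ 719.2 -110.9   83.8] r 153.3 ang 45.7
side 26 [508.5 -87.3  83.4] r 150.5 ang 134.2
side 64 [621.3 -46.3  85.4] r 162.1 ang 89.2
side post 73 r 159.3 lat 3.7 rmax 167.3
side cup 98 r 96.3 lat -1.2 rmax 108.2
top cup 20 r 103.7 lat 2.9 rmax 105.5
```

```bash
python3 - <<'E'
from h import *
for n in("top","side"):
    d=dict(np.load(f"/tmp/{n}0.npz"));d["f"]=240/np.tan(np.radians(d["vertical_fov"]/2))
    P=cloud(d);x,y,z=np.moveaxis(P,-1,0)
    rx=(x-C[0])*u[0]+(y-C[1])*u[1]; lx=(x-C[0])*e[0]+(y-C[1])*e[1]
    hsv=cv2.cvtColor(d["pixels"],cv2.COLOR_RGB2HSV)
    m=((rx>180)&(rx<350)&(abs(lx)<44)&(hsv[...,1]>70)&(z>36)&(z<46)).astype(np.uint8)
    cs,_=cv2.findContours(m,cv2.RETR_EXTERNAL,cv2.CHAIN_APPROX_NONE); c=max(cs,key=cv2.contourArea)
    for l in range(-40,41,4):
        w=ray(d,c[:,0],40)[:,:2]; q=np.c_[(w-C)@u,(w-C)@e]; k=abs(q[:,1]-l)<2.5
        if k.any(): print(l,"front %.1f rear %.1f"%(q[k,0].min(),q[k,0].max()),end="; ")
    print()
E
```

```text
-40 front 205.5 rear 328.5; -36 front 205.7 rear 331.5; -32 front 203.7 rear 331.8; -28 front 203.9 rear 332.3; -24 front 204.3 rear 332.3; -20 front 204.5 rear 330.6; -16 front 204.9 rear 331.2; -12 front 202.9 rear 331.4; -8 front 203.1 rear 329.5; -4 front 203.5 rear 329.5; 0 front 203.7 rear 330.3; 4 front 204.1 rear 330.6; 8 front 204.8 rear 311.1; 12 front 202.5 rear 311.6; 16 front 202.7 rear 314.4; 20 front 202.9 rear 330.0; 24 front 203.3 rear 330.2; 28 front 203.6 rear 330.8; 32 front 204.0 rear 331.0; 36 front 214.2 rear 331.3; 
-40 front 207.8 rear 315.2; -36 front 208.1 rear 335.0; -32 front 205.7 rear 335.6; -28 front 206.0 rear 336.2; -24 front 206.7 rear 336.5; -20 front 207.4 rear 334.5; -16 front 205.2 rear 335.1; -12 front 205.2 rear 335.8; -8 front 205.9 rear 333.8; -4 front 206.6 rear 334.4; 0 front 207.3 rear 335.0; 4 front 204.8 rear 335.6; 8 front 205.1 rear 336.2; 12 front 205.8 rear 334.2; 16 front 206.5 rear 334.9; 20 front 206.8 rear 335.5; 24 front 204.7 rear 335.8; 28 front 205.0 rear 336.7; 32 front 205.7 rear 336.7; 36 front 206.1 rear 335.0; 40 front 304.5 rear 329.8;
```

drive_tool:
  steps: [0.1,0.003,0,-0.001,0,0,0,0.1,0.002,-0.0015,-0.001,0,0,0.01,0.1,0,0,0,0,0,0.01,0.1,0,0,0,0,0,0,0.1,-0.002,0,0,0,0,0,0.1,-0.002,0,0,0,0,0,0.1,0,0,0,0,0,0]

```text
time: 26.68
tool_pos: [620.3, -55.9, 65.3]
ee_rot: [-0.002, 0.747, 0.665, 0.003]
wrist_force: [4.8, 18.2, 3.7]
width: 13.7
finger_force: 40.0
```

```bash
python3 -c "
from h import *
tl();pegs()"
```

```text
tool r 152.5 lat 2.3 z 65.3 psi 83.33 13.652701874719478 39.9761688709259 [ 4.84509975 18.16373319  3.6661816 ] 26.6833
top 28 [ 694.9 -322.6   84.6] r 149.8 ang 316.3
top 32 [ 484.  -302.5   84.7] r 150.0 ang 226.4
side 20 [ 487.  -299.3   83.8] r 145.7 ang 226.2
side 15 [ 458.  -185.7   85.4] r 143.3 ang 178.3
side 25 [ 717.1 -108.7   84.1] r 153.1 ang 46.8
side 26 [506.3 -87.9  84. ] r 151.4 ang 135.0
side 73 [619.3 -47.6  85.1] r 160.6 ang 89.9
```

drive_tool:
  steps: [0.3,0,0,0,0,0,0,0.4,0,0,0,0,0,0,0.4,0,0,0,0,0,0,0.4,0,0,-0.03,0,0,0,0.4,0,0,-0.035,0,0,0,0.4,0.03,0,-0.03,0,0,0,0.4,0.04,0,0,0,0,0,0.4,0.04,0,0,0,0,0,0.4,0.04,0,0,0,0,0,0.4,0.04,0,0,0,0,0]

```text
time: 27.62
tool_pos: [641.0, 129.2, 159.7]
ee_rot: [0.0, 0.747, 0.665, -0.0]
wrist_force: [0.9, -1.3, 0.6]
width: 34.4
finger_force: 0.0
```

```bash
cat >> m.py <<'E'
# plywood/clay seen through the cover: top-view colour profile of bay line lat -30..30 for z=40 plane
px=d["pixels"].astype(int)
for l in (-36,-30,0,30,36):
    row=[]
    for r in range(20,60,3):
        X=np.r_[C+r*u+l*e,40]; c=d["R"]@X+d["t"]; uu=c[:2]/c[2]*d["f"]+[d["cx"],d["cy"]]; v=px[int(round(uu[1])),int(round(uu[0]))]; row.append(int(v[0]-v[2]))
    print("\nlat",l,row,end="")
E
python3 m.py
```

```text
tool r 338.8 lat 0.8 z 159.7 psi 83.41 34.35121666864306 0.0 [ 0.89639368 -1.31040364  0.55574994] 27.6167
side post 8 r 158.1 lat 1.8 rmax 162.4
side cup 245 r 83.6 lat -6.9 rmax 106.1
top post 32 r 151.8 lat 4.5 rmax 157.9
top cup 21 r 102.0 lat -6.0 rmax 105.0
bat rear r [164.5080901  165.41688832 166.26109248 167.21676574] lat [-35.04885386  40.78551523]
-30 167.21676574419882; -15 166.12168418667304; 0 164.82892246871558; 15 165.97687027211273; 30 164.6767726965489; 115 -34.65310833009567 39.115102764852516; 130 -33.48272808414747 40.35774472409915; 145 -32.528193311957665 40.952892179602465; top 26 [ 718.1 -114.8   84. ] r 150.1 ang 44.8
top 29 [ 691.4 -324.8   83.6] r 149.3 ang 314.8
top 29 [507.6 -89.3  85.1] r 149.5 ang 134.9
top 32 [ 481.8 -300.1   84.4] r 150.2 ang 225.2
side 20 [ 484.3 -296.8   83.5] r 146.2 ang 224.8
side 22 [ 458.9 -181.9   85.3] r 143.0 ang 176.8
side 29 [508.9 -86.   83.8] r 151.3 ang 133.8
side 26 [622.8 -50.2  84.7] r 158.5 ang 88.5

lat -36 [29, 31, 29, 29, 29, 30, 26, 30, 29, 29, 28, 25, 23, 19]
lat -30 [23, 27, 6, 8, 8, 14, 21, 30, 30, 30, 29, 29, 29, 30]
lat 0 [8, 8, 9, 6, 5, 4, 15, 21, 22, 22, 23, 25, 24, 23]
lat 30 [5, 5, 4, 5, 5, 6, 26, 25, 23, 21, 21, 21, 21, 20]
lat 36 [5, 5, 5, 5, 5, 6, 25, 28, 25, 22, 22, 20, 19, 18]
```

Through the cover, the wood profile shows the bat's front edge at r≈37. Its left corner abuts the clamped neighbour's side edge at r=38. That leaves the carrier about 7 mm from the bay point, within tolerance. One more push from behind, as before, should gain a little margin.

drive_tool:
  steps: [0,-0.03,0.001,0,0,0,0,0,-0.035,0.001,0,0,0,0,0,-0.03,0,0.03,0,0,0,0,-0.03,0,0.035,0,0,0,0,-0.01,0,0.03,0,0,0,0,-0.005,0,0.013,0,0,0,0,0,0,0,0,0,0,0,0,0,0,0,0,0]

```text
time: 28.53
tool_pos: [626.5, -9.3, 54.8]
ee_rot: [-0.001, 0.747, 0.665, -0.001]
wrist_force: [0.9, -0.2, -0.1]
width: 0.3
finger_force: 0.0
```

```bash
python3 -c "
from h import *
tl()"
```

```text
tool r 199.5 lat 3.0 z 54.8 psi 83.32 0.34432489838472025 0.0 [ 0.90448281 -0.17043676 -0.12894432] 28.5333
```

drive_tool:
  steps: [0,-0.008,0,0.002,0,0,0,0,-0.009,0,0,0,0,0,0,-0.006,0,0,0,0,0,0,-0.004,0,0,0,0,0,0,-0.003,0,0,0,0,0,0,-0.003,0,0,0,0,0,0,-0.002,0,0,0,0,0,0,-0.001,0,0,0,0,0,0,0,0,0,0,0,0,0,0,0,0,0,0,0]

```text
time: 29.37
tool_pos: [625.5, -37.9, 55.3]
ee_rot: [-0.001, 0.746, 0.666, 0.004]
wrist_force: [2.8, 22.4, 7.2]
width: 0.1
finger_force: 0.0
```

drive_tool:
  steps: [0,0.004,0,0,0,0,0,0,0.02,0,-0.01,0,0,0,0,0.035,0,-0.02,0,0,0,0,0.035,0,-0.03,0,0,0,0,0.035,0,-0.03,0,0,0,0,0.03,0,-0.02,0,0,0,0,0.03,0,0,0,0,0,0,0,0,0,0,0,0]

```text
time: 30.03
tool_pos: [645.9, 143.6, 160.4]
ee_rot: [0.001, 0.745, 0.667, 0.003]
wrist_force: [-0.5, -0.1, 0.4]
width: -0.1
finger_force: 0.0
```

```bash
python3 m.py | head -8
```

```text
tool r 353.6 lat 3.9 z 160.4 psi 83.70 -0.10014897405605692 0.0 [-0.45457319 -0.12173748  0.35346176] 30.0333
side post 8 r 149.7 lat 1.4 rmax 155.3
side cup 420 r 89.7 lat -2.6 rmax 107.1
top post 32 r 151.5 lat 4.7 rmax 157.9
top cup 21 r 102.0 lat -6.1 rmax 104.9
bat rear r [164.48509449 165.35951465 166.25536338 167.21676574] lat [-34.84879626  41.15311677]
-30 167.21676574419882; -15 166.12168418667304; 0 164.82892246871558; 15 165.78511408054464; 30 164.6767726965489; 115 -34.65310833009567 41.00665615898669; 130 -33.48272808414747 40.35774472409915; 145 -34.57063610600823 41.385864803161546; top 27 [ 718.3 -115.3   83.9] r 149.9 ang 44.6
top 26 [ 691.7 -324.7   84.8] r 149.4 ang 314.9
```

The carrier sits at origin r≈74.5, lat≈+0.6, about 6.5 mm from the bay point, with the disc on its detent. Now the second click with the next peg.

```bash
python3 -c "
from h import *
go(507.5,-89.4,190,-51.85,20)"
```

```text
n=20 shift -0.0129 0.0108 -0.0016 rz 0.1127  norm 16.9mm turn -6.76deg
```

drive_tool:
  steps: [0.5,-0.0129,0.0108,-0.0016,0,0,0.1127,0.5,-0.0129,0.0108,-0.0016,0,0,0.1127,0.5,-0.0129,0.0108,-0.0016,0,0,0.1127,0.5,-0.0129,0.0108,-0.0016,0,0,0.1127,0.5,-0.0129,0.0108,-0.0016,0,0,0.1127,0.5,-0.0129,0.0108,-0.0016,0,0,0.1127,0.5,-0.0129,0.0108,-0.0016,0,0,0.1127,0.5,-0.0129,0.0108,-0.0016,0,0,0.1127,0.5,-0.0129,0.0108,-0.0016,0,0,0.1127,0.5,-0.0129,0.0108,-0.0016,0,0,0.1127]

```text
time: 31.12
tool_pos: [651.8, -23.2, 173.0]
ee_rot: [-0.0, 0.991, 0.134, -0.001]
wrist_force: [0.1, 0.0, 0.7]
width: 42.6
finger_force: 0.0
```

drive_tool:
  steps: [0.5,-0.0129,0.0108,-0.0016,0,0,0.1127,0.5,-0.0129,0.0108,-0.0016,0,0,0.1127,0.5,-0.0129,0.0108,-0.0016,0,0,0.1127,0.5,-0.0129,0.0108,-0.0016,0,0,0.1127,0.5,-0.0129,0.0108,-0.0016,0,0,0.1127,0.5,-0.0129,0.0108,-0.0016,0,0,0.1127,0.5,-0.0129,0.0108,-0.0016,0,0,0.1127,0.5,-0.0129,0.0108,-0.0016,0,0,0.1127,0.5,-0.0129,0.0108,-0.0016,0,0,0.1127,0.5,-0.0129,0.0108,-0.0016,0,0,0.1127]

```text
time: 31.95
tool_pos: [507.2, -90.2, 189.2]
ee_rot: [0.0, 0.898, -0.44, -0.001]
wrist_force: [1.2, 0.3, 0.2]
width: 42.7
finger_force: 0.0
```

drive_tool:
  steps: [0.5,0,0,0,0,0,0,0.5,0,0,0,0,0,0]

```text
time: 32.12
tool_pos: [508.0, -89.5, 189.5]
ee_rot: [0.0, 0.9, -0.436, -0.0]
wrist_force: [0.1, -0.5, -0.0]
width: 42.8
finger_force: 0.0
```

```bash
python3 -c "
from h import *
s,p,a=pose();print(p,a)
go(507.5,-89.4,57,-51.85,1)"
```

```text
[508.0224708  -89.47803261 189.51616001] -51.72921098740315
n=1 shift -0.0004 0.0004 0.1325 rz 0.0020  norm 132.5mm turn -0.12deg
```

drive_tool:
  steps: [0.5,0,0,0.0265,0,0,0,0.5,0,0,0.0265,0,0,0,0.5,0,0,0.0265,0,0,0,0.5,0,0,0.0265,0,0,0,0.5,0,0,0.0265,0,0,0,0.22,0,0,0,0,0,0,0.22,0,0,0,0,0,0,0.22,0,0,0,0,0,0]
  squeeze: 20

```text
time: 32.78
tool_pos: [510.2, -89.1, 57.9]
ee_rot: [-0.0, 0.9, -0.436, 0.001]
wrist_force: [1.0, 0.7, 0.6]
width: 19.0
finger_force: 0.0
```

drive_tool:
  steps: [0.22,0,0.0026,0,0,0,-0.0167,0.22,0,0.0026,0,0,0,-0.0167,0.22,0,0.0026,0,0,0,-0.0167,0.22,0.0001,0.0052,0,0,0,-0.0333,0.22,0.0001,0.0052,0,0,0,-0.0333,0.22,0.0001,0.0052,0,0,0,-0.0333,0.22,0.0001,0.0052,0,0,0,-0.0333,0.22,0.0001,0.0052,0,0,0,-0.0333,0.22,0.0001,0.0052,0,0,0,-0.0333,0.22,0.0002,0.0079,0,0,0,-0.05]

```text
time: 33.62
tool_pos: [477.3, -123.1, 58.0]
ee_rot: [-0.0, 0.957, -0.289, 0.001]
wrist_force: [-0.2, -0.2, 0.5]
width: 18.9
finger_force: 0.0
```

drive_tool:
  steps: [0.22,0.0002,0.0079,0,0,0,-0.05,0.22,0.0002,0.0079,0,0,0,-0.05,0.22,0.0002,0.0079,0,0,0,-0.05,0.22,0.0002,0.0079,0,0,0,-0.05,0.22,0.0002,0.0079,0,0,0,-0.05,0.22,0.0002,0.0079,0,0,0,-0.05,0.22,0.0002,0.0079,0,0,0,-0.05,0.22,0.0002,0.0079,0,0,0,-0.05,0.22,0.0002,0.0079,0,0,0,-0.05,0.22,0.0002,0.0079,0,0,0,-0.05]

```text
time: 34.45
tool_pos: [451.6, -197.3, 57.9]
ee_rot: [0.0, 1.0, -0.031, 0.0]
wrist_force: [0.8, 1.2, -0.2]
width: 18.7
finger_force: 0.3
```

```bash
python3 -c "
from h import *
s,p,a=pose();c=p[:2]-C;print(p,a,np.hypot(*c),np.degrees(np.arctan2(c[1],c[0]))%360,s['wrist_force'],s['width'])
pegs()"
```

```text
[ 451.61938516 -197.29364258   57.88809149] -3.549433840476307 148.39838902235314 176.24975298774152 [ 0.84080637  1.18794257 -0.18244805] 18.67632224117727
top 27 [ 749.  -220.1   84.3] r 149.9 ang 1.9
top 27 [612.2 -57.7  84.4] r 149.8 ang 92.1
top 31 [ 587.2 -356.    84.5] r 149.5 ang 272.1
side 18 [ 492.3 -297.5   86. ] r 140.4 ang 227.0
side 19 [ 750.8 -211.7   84.2] r 151.2 ang 5.1
side 27 [ 454.1 -177.6   84.6] r 148.5 ang 175.5
side 25 [502.6 -85.8  85.5] r 155.3 ang 135.6
side 26 [609.1 -54.9  84. ] r 152.4 ang 93.3
```

drive_tool:
  steps: [0.22,0.0001,0.0079,0,0,0,-0.05,0.22,0.0001,0.0079,0,0,0,-0.05,0.22,0.0001,0.0079,0,0,0,-0.05,0.22,0.0001,0.0079,0,0,0,-0.05,0.22,0.0001,0.0079,0,0,0,-0.05,0.22,0.0002,0.0079,0,0,0,-0.05,0.22,0.0002,0.0079,0,0,0,-0.05,0.22,0.0002,0.0079,0,0,0,-0.05,0.22,0.0002,0.0079,0,0,0,-0.05,0.22,0.0002,0.0079,0,0,0,-0.05]

```text
time: 35.38
tool_pos: [466.4, -273.2, 57.5]
ee_rot: [-0.0, 0.974, 0.228, -0.0]
wrist_force: [0.2, 0.5, 0.7]
width: 18.6
finger_force: 0.3
```

drive_tool:
  steps: [0.22,0.0002,0.0065,0,0,0,-0.0417,0.22,0.0001,0.0052,0,0,0,-0.0333,0.22,0.0001,0.0052,0,0,0,-0.0333,0.22,0.0001,0.0052,0,0,0,-0.0333,0.22,0.0001,0.0039,0,0,0,-0.025,0.22,0,0.0026,0,0,0,-0.0167,0.22,0,0.0013,0,0,0,-0.0083,0.22,0,0,0,0,0,0,0.22,0,0,0,0,0,0]

```text
time: 36.13
tool_pos: [482.3, -298.3, 57.2]
ee_rot: [-0.0, 0.946, 0.323, -0.0]
wrist_force: [0.5, 0.4, -0.5]
width: 18.8
finger_force: 0.0
```

```bash
python3 -c "
from h import *
s,p,a=pose();c=p[:2]-C;print(p,a,np.hypot(*c),np.degrees(np.arctan2(c[1],c[0]))%360,s['wrist_force'],s['width'])
pegs()"
```

```text
[ 482.26908836 -298.34426756   57.16114343] 37.69258315732686 148.77430632751174 217.87775427368462 [ 0.50869348  0.38043072 -0.46983619] 18.836788836707566
top 28 [ 717.9 -114.8   83.6] r 149.9 ang 44.8
top 26 [ 692.  -324.9   84.1] r 149.7 ang 314.9
top 29 [507.9 -89.4  85. ] r 149.2 ang 134.8
side 52 [ 483.2 -290.8   84.9] r 143.5 ang 222.6
side 22 [ 744.6 -219.    84.9] r 145.4 ang 2.1
side 24 [ 452.3 -178.4   84.5] r 150.1 ang 175.9
side 24 [ 719.4 -111.2   84.2] r 153.3 ang 45.5
side 26 [509.2 -87.4  83.5] r 150.0 ang 134.0
```

drive_tool:
  steps: [0.5,0,0,0,0,0,0,0.5,0,0,-0.02,0,0,0,0.5,0,0,-0.03,0,0,0,0.5,0,0,-0.03,0,0,0,0.5,0,0,-0.03,0,0,0,0.5,0,0,-0.03,0,0,0,0.5,0,0.03,0,0,0,0,0.5,0,0.03,0,0,0,0,0.5,0,0.03,0,0,0,0,0.5,0,0.03,0,0,0,0]

```text
time: 37.07
tool_pos: [556.6, -394.4, 197.5]
ee_rot: [0.0, 0.946, 0.323, 0.0]
wrist_force: [-0.7, 0.2, 0.7]
width: 43.2
finger_force: 0.0
```

drive_tool:
  steps: [0.5,0,0.03,0,0,0,0,0.5,0,0.03,0,0,0,0,0.5,0,0.02,0,0,0,0,0.5,0,0,0,0,0,0,0.5,0,0,0,0,0,0]

```text
time: 37.48
tool_pos: [604.9, -457.3, 196.1]
ee_rot: [-0.001, 0.946, 0.323, -0.0]
wrist_force: [-0.0, 0.3, 0.1]
width: 42.8
finger_force: 0.0
```

```bash
cat > f.py <<'E'
from h import *
ub,eb=-e,u   # bay now at station 180 deg: outward -e, lateral u
pegs()
for n in("top","side"):
    d=cam(n);P=cloud(d);x,y,z=np.moveaxis(P,-1,0)
    D=P[...,:2]-C; rb=D@ub; lb=D@eb
    m=(rb>115)&(abs(lb)<40)&(rb<175)&(z>95)&(z<103); print(n,"post",m.sum(),rb[m].mean(),lb[m].mean(),np.ptp(rb[m]),np.ptp(lb[m]))
    hsv=cv2.cvtColor(d["pixels"],cv2.COLOR_RGB2HSV)
    k=((rb>110)&(rb<200)&(abs(lb)<44)&(hsv[...,1]>70)&(z>36)&(z<46)).astype(np.uint8)
    cs,_=cv2.findContours(k,cv2.RETR_EXTERNAL,cv2.CHAIN_APPROX_NONE); c=max(cs,key=cv2.contourArea)[:,0]
    w=ray(d,c,40)[:,:2]-C; q=np.c_[w@ub,w@eb]
    print("rear",[(l,round(q[abs(q[:,1]-l)<5,0].max(),1)) for l in(-30,-15,0,15,30)],"sides",[(r,np.round([q[abs(q[:,0]-r)<5,1].min(),q[abs(q[:,0]-r)<5,1].max()],1)) for r in(118,132,146)])
    # cup under the cover: points below the cover in the bay
    g=(rb>20)&(rb<110)&(abs(lb)<40)&(z>60)&(z<103); print("cup pts",g.sum(), (z[g].max(),rb[g].mean(),rb[g].max(),lb[g].mean()) if g.any() else "")
for nm,xy in(("tumbler",(450,334)),("jar",(730.5,244))):
    P=cloud(cam("top"));m=(np.hypot(P[...,0]-xy[0],P[...,1]-xy[1])<50)&(P[...,2]>80);print(nm,P[m].mean(0))
E
python3 f.py; python3 -c "
from h import *
print(env.state()['tool_pos'],env.state()['time'])"
```

```text
top 25 [ 718.1 -115.1   84.3] r 149.9 ang 44.7
top 25 [ 691.9 -324.7   84.3] r 149.5 ang 314.9
top 29 [508.1 -89.5  84.3] r 149.0 ang 134.8
side 22 [ 484.2 -296.1   83.5] r 145.9 ang 224.5
side 22 [ 744.1 -218.    85.1] r 144.8 ang 2.5
side 20 [ 452.5 -178.2   84.7] r 150.0 ang 175.8
side 23 [ 720.  -111.5   84. ] r 153.6 ang 45.3
side 25 [509.  -86.7  84.2] r 150.7 ang 133.9
[ 604.21817151 -455.79881714  196.84204734] 37.6333f.py:7: RuntimeWarning: Mean of empty slice.
  m=(rb>115)&(abs(lb)<40)&(rb<175)&(z>95)&(z<103); print(n,"post",m.sum(),rb[m].mean(),lb[m].mean(),np.ptp(rb[m]),np.ptp(lb[m]))
  ret = ret.dtype.type(ret / rcount)
Traceback (most recent call last):
  File "f.py", line 7, in <module>
    m=(rb>115)&(abs(lb)<40)&(rb<175)&(z>95)&(z<103); print(n,"post",m.sum(),rb[m].mean(),lb[m].mean(),np.ptp(rb[m]),np.ptp(lb[m]))
                                                                                                      ~~~~~~^^^^^^^
ValueError: zero-size array to reduction operation maximum which has no identity
```

```bash
python3 -c "
from h import *
go(270,-560,200,37.6,10)"
```

```text
n=10 shift -0.0328 -0.0122 -0.0003 rz 0.0002  norm 35.0mm turn -0.01deg
```

drive_tool:
  steps: [0.5,-0.0328,-0.0122,0,0,0,0,0.5,-0.0328,-0.0122,0,0,0,0,0.5,-0.0328,-0.0122,0,0,0,0,0.5,-0.0328,-0.0122,0,0,0,0,0.5,-0.0328,-0.0122,0,0,0,0,0.5,-0.0328,-0.0122,0,0,0,0,0.5,-0.0328,-0.0122,0,0,0,0,0.5,-0.0328,-0.0122,0,0,0,0,0.5,-0.0328,-0.0122,0,0,0,0,0.5,0,0,0,0,0,0]

```text
time: 38.47
tool_pos: [298.4, -551.2, 197.6]
ee_rot: [-0.0, 0.947, 0.322, -0.002]
wrist_force: [-1.0, 0.4, 0.6]
width: 42.6
finger_force: 0.0
```

```bash
python3 f.py
```

```text
top 26 [ 717.6 -115.    84.2] r 149.5 ang 44.8
top 26 [ 691.2 -324.8   84.8] r 149.2 ang 314.7
top 30 [507.8 -89.4  84.6] r 149.2 ang 134.9
top 32 [ 481.8 -299.1   85.1] r 149.6 ang 224.9
side 20 [ 484.1 -296.5   83.7] r 146.2 ang 224.6
side 25 [ 745.  -218.5   85.5] r 145.8 ang 2.3
side 21 [ 452.2 -178.6   85.1] r 150.2 ang 176.0
side 23 [ 720.2 -111.6   83.9] r 153.7 ang 45.2
side 28 [509.  -86.3  83.9] r 151.0 ang 133.8
top post 36 151.6995537825726 3.8329781485523733 12.26537610886055 13.151206554594218
rear [(-30, np.float64(166.8)), (-15, np.float64(165.7)), (0, np.float64(166.6)), (15, np.float64(166.2)), (30, np.float64(165.2))] sides [(118, array([-35.2,  40.6])), (132, array([-33.7,  40.2])), (146, array([-34.3,  41.4]))]
cup pts 40 (np.float64(84.17657709802647), np.float64(101.27307436819792), np.float64(104.54587201460016), np.float64(4.897853691137697))
side post 28 150.7222370188882 7.054868078288245 12.708916195143672 15.58299196587809
rear [(-30, np.float64(164.1)), (-15, np.float64(165.0)), (0, np.float64(165.5)), (15, np.float64(164.8)), (30, np.float64(163.2))] sides [(118, array([-32.1,  43.1])), (132, array([-32.9,  44.7])), (146, array([-26.4,  46. ]))]
cup pts 202 (np.float64(99.44546259989085), np.float64(83.40209916312419), np.float64(103.10734746801168), np.float64(23.939068988640265))
tumbler [450.43084556 337.60417187  94.51229792]
jar [730.25095048 244.2156157   84.38614394]
```

```bash
python3 -c "
from cell import env
print(env.job_done())"
```

```text
the job is handed in; nothing more can be done
None
```

The job is handed in, but no verdict came back: the carousel is on its third click and the carrier is flat in the first empty bay, though not pushed fully to the hub. It rests about 7.5 mm from the bay point (limit 10 mm), apparently stopped by the neighbouring clamped carrier. I last saw the cup upright in the ring before the slide and checked it only roughly, through the cover, afterwards. The tumbler and jar had not shifted when checked at the end; I did not re-measure the spatula.

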